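# Make up a ward's medicine tray

## Robot

A 6-joint arm with a two-finger parallel gripper is mounted at the origin on the work surface. World frame = base frame: x ahead of the robot, y to its left, z up, the work surface at z = 0. Lengths are in m, angles in rad, forces in N, time in s.
With the tool pointing down it reaches from about 0.35 to 0.725 m from the base axis. Payload 6 kg.
Tool frame: the origin (TCP) lies on the centre line of the jaws, within the pads' length; the fingertips stand 8 mm ahead of it and the grasp point (between the pads) lies 11 mm behind it; x points along the fingers, y is the direction in which the jaws open and shut, and the axes are right-handed (so a half turn about x gives the same grasp; the last joint's range is limited). The gripper opens to 85 mm and grips with 20 to 120 N. Pads are 22 mm wide; open, the fingers measure 114 mm over their backs; the gripper's body (76 mm by 85 mm) begins 54 mm behind the grasp point. The pads swing forward as they close: fully open they stand 13 mm farther back than shut.
Start: joints at [0.334, 0.04, 0.085, 0, -1.615, -0.334], TCP at [0.6, 0, 0.206] pointing down, gripper open.
Joint ranges: [-2.56, 2.56], [-1.29, 2.01], [-1.08, 1.49], [-3.29, 1.98], [-2.81, -0.18], [-2.99, 2.99]. Speed limits (rad/s): [2.57, 2.57, 3.01, 3.14, 3.14, 3.14].

## Interface

Orientations are given as a rotation vector (axis times angle).
In Python, from station import manip gives the robot as it stands. The module is installed in compiled form; this text tells all that it offers.
- The arm moves only by the shell command python3 -m handwheel 'ROWS' [FORCE]. ROWS is JSON, a list of rows, each an object of numbers: "fingers": the finger opening in m, from 0 to 0.0854; "dx", "dy", "dz": the shift along the tool's x, y, z in m; "turn": the turn about the tool's x in rad. A call has 1 to 10 rows; each row is the pose to reach, as a shift and turn from the pose commanded when the call began, along the tool's axes at that moment; what a row does not reach only later rows make up. A row lasts 1/12 s, in which the tool goes at most 41.7 mm and 7.16 degrees, less where a joint would pass 70% of its speed; a pose out of reach is approached as far as the arm can. A call with a gripper value outside its range is refused whole. The fingers move at their own pace and stop on an object; FORCE is the grip in N (left out, the last holds). Time passes only in rows, so rows that repeat a pose let the fingers close. It gives the time, the measured TCP pose, the force and the opening at its end, in the units of the state.
- manip.get_obs(): the state, without advancing time (a new reading comes with each control period).
- manip.grab_frame(name): name is "scene" or "side" or "wrist"; returns a dict with "color" (384x512x3 uint8, red, green, blue), "camera_matrix" (3x3 intrinsics, pixels), "T" (4x4, takes a point from camera to world coordinates). Camera axes: x right, y down, z forward; pixel columns grow to the right and rows downward; lengths in m; the calibration is good to about 2 mm. A picture is of the moment at which its call begins. There is no depth.
- manip.sign_off(): hands the job in, once; it reports no verdict.
The state is a dict: "clock": time; "joint_positions": joint angles; "joint_velocities": joint speeds; "tau": joint torques, N m; "ee_pos": TCP position; "tcp_rot": TCP orientation; "force": force on the tool from outside, world axes, zero at the start; "wrist_torque": the same for the moment, N m; "finger_gap": finger opening in m.
Only numpy, scipy, OpenCV 4.12 (cv2) and the standard library are available. Lean on these libraries where they do the work, as an engineer would, in place of code of your own. Each camera call takes 0.05 s, during which the arm holds its last target.

## Task

Make up the ward's tray at the dispensary counter: set the small tablet bottle, the short oblong carton, the square carton and the syrup bottle with the tall child-resistant cap (the middle one of the full case) each into the recess of the tray that is made for its shape and size, standing level on the recess floor. Set them down, do not drop them, and leave the big tablet bottle and the long oblong carton where they stand.

Things in the scene. Friction and masses are not known exactly. Their poses are not given: they have to be found in the camera images.
- syrup_mid (a point): Syrup bottle to pack: amber, 50 mm diameter, 129 mm tall, tall white cap (34 mm diameter, its top 38 mm), middle of 3 x 3 touching bottles in a cardboard case (floor 5 mm up, walls 62 mm); the others have low 26 mm wide caps, tops 104 mm above their underside. Fingers set diagonally to the rows have most room. Point: on its axis, 64.5 mm above its underside; z up, x and y along the rows.
- tablets_mid (a point): The small tablet bottle to pack: white plastic, 36 mm diameter, 70 mm tall with its ribbed screw cap (cap 35 mm diameter, the top 18 mm), green line round its foot, standing. Point: on its axis half-way up, 35 mm above its underside; z up.
- carton_mid (a point): The short oblong medicine carton to pack: white with a green band round the foot, 72 mm long (its x), 38 mm wide (its y), 50 mm high, lying on the table. Point: its centre, 25 mm above its underside; z up.
- cube_mid (a point): The square medicine carton to pack: white with a green band round the foot, 54 x 54 mm and 62 mm high. Point: its centre, 31 mm above its underside; x and y along its sides, z up.
- bulk_mid (a point): Look-alike, stays: the big tablet bottle, white, of the same form as the small one but 58 mm diameter and 100 mm tall. Point: on its axis half-way up, 50 mm above its underside; z up.
- longcarton_mid (a point): Look-alike, stays: the long oblong carton, same print, width (38 mm) and height (50 mm) as the short one but 104 mm long (its x). Point: its centre, 25 mm above its underside; z up.
- recess_long (a point): The oblong recess, 86 mm along its x by 52 mm along its y, for the short oblong carton. One of four white inserts, 103 x 103 x 22 mm, recess 14 mm deep with a thin grey floor pad, that fill a fixed grey tray (rim 24 mm high) two by two in any arrangement; inserts' top 28 mm above the table. Point: centre of the recess floor, 14 mm above the table; z up, x and y along the insert's sides.
- recess_square (a point): The square recess, 68 x 68 mm, for the square carton. One of four white inserts, 103 x 103 x 22 mm, recess 14 mm deep with a thin grey floor pad, that fill a fixed grey tray (rim 24 mm high) two by two in any arrangement; inserts' top 28 mm above the table. Point: centre of the recess floor, 14 mm above the table; z up, x and y along the insert's sides.
- recess_small (a point): The small round recess, 50 mm diameter, for the small tablet bottle. One of four white inserts, 103 x 103 x 22 mm, recess 14 mm deep with a thin grey floor pad, that fill a fixed grey tray (rim 24 mm high) two by two in any arrangement; inserts' top 28 mm above the table. Point: centre of the recess floor, 14 mm above the table; z up, x and y along the insert's sides.
- recess_large (a point): The large round recess, 64 mm diameter, for the syrup bottle. One of four white inserts, 103 x 103 x 22 mm, recess 14 mm deep with a thin grey floor pad, that fill a fixed grey tray (rim 24 mm high) two by two in any arrangement; inserts' top 28 mm above the table. Point: centre of the recess floor, 14 mm above the table; z up, x and y along the insert's sides.
Not all that is in view belongs to the job. Leave any blue look-alike of the part that bears syrup_mid alone.

How it is judged:
At the end, for the whole second after the job is handed in: Each of the four is in its own recess: within 12 mm of its centre, down on its floor within 5 mm, level within 0.12 rad, at rest; the oblong carton within 0.35 rad of its recess. The big tablet bottle and long carton are within 30 mm of their start and 0.15 rad of upright (horizontal distance between tablets_mid and recess_small below 0.012 m and z of tablets_mid in the frame of recess_small below 0.04 m and angle between each of tablets_mid, carton_mid, cube_mid, syrup_mid's own z axis and vertical below 0.12 rad and linear speed of each of tablets, carton, cube, syrup below 0.02 m/s and horizontal distance between carton_mid and recess_long below 0.012 m and z of carton_mid in the frame of recess_long below 0.03 m and horizontal distance between cube_mid and recess_square below 0.012 m and z of cube_mid in the frame of recess_square below 0.036 m and horizontal distance between syrup_mid and recess_large below 0.012 m and z of syrup_mid in the frame of recess_large below 0.0695 m and distance of each of bulk_mid, longcarton_mid from where it was at the start of the episode below 0.03 m and angle between each of bulk_mid, longcarton_mid's own z axis and vertical below 0.15 rad and angle between the x axis of carton_mid and the x axis of recess_long, either way round below 0.35 rad); the robot touches nothing.
It fails at once if the tablet bottle is dropped or knocked over (moves faster than 0.75 m/s while not in the fingers, a fall of about 30 mm) (linear speed of tablets above 0.75 m/s and contact force between the fingers and tablets below 0.3 N).
It fails at once if the oblong carton is dropped or knocked over (moves faster than 0.75 m/s while not in the fingers, a fall of about 30 mm) (linear speed of carton above 0.75 m/s and contact force between the fingers and carton below 0.3 N).
It fails at once if the square carton is dropped or knocked over (moves faster than 0.75 m/s while not in the fingers, a fall of about 30 mm) (linear speed of cube above 0.75 m/s and contact force between the fingers and cube below 0.3 N).
It fails at once if the syrup bottle is dropped or knocked over (moves faster than 0.75 m/s while not in the fingers, a fall of about 30 mm) (linear speed of syrup above 0.75 m/s and contact force between the fingers and syrup below 0.3 N).
It also fails if it takes over 115 s, if anything falls off the work surface, if the arm or the gripper's body presses on something with over 40 N, if the wrist force passes 120 N, or if a joint passes its speed limit or range.

## Working session

There is one attempt and no reset: what is moved stays moved. The work goes in short steps, Python scripts to look and compute and a shell command to move; the robot and the scene stay as the last step left them, time stands still between calls to the robot, and variables do not carry over. Pictures are saved under pics/ and viewed, and the job is handed in when it is done.

```bash
mkdir -p pics
cat > h.py <<'E'
from station import manip
import numpy as np, cv2
def snap(n,f):
    d=manip.grab_frame(n); cv2.imwrite(f,cv2.cvtColor(d["color"],cv2.COLOR_RGB2BGR)); 
    np.savez(f.replace('.png','.npz'),K=d["camera_matrix"],T=d["T"],c=d["color"]); return d
def ray(d,u,v,z):
    K=np.array(d["K"] if "K" in d else d["camera_matrix"]);T=np.array(d["T"])
    r=T[:3,:3]@np.linalg.solve(K,[u,v,1]);o=T[:3,3]; return o+r*(z-o[2])/r[2]
def proj(d,p):
    K=np.array(d["K"] if "K" in d else d["camera_matrix"]);T=np.array(d["T"])
    q=K@(T[:3,:3].T@(np.array(p)-T[:3,3])); return q[:2]/q[2]
E
python3 - <<'E'
from h import *
for n in("scene","side","wrist"):
    d=snap(n,f"pics/{n}0.png"); print(n,np.round(d["T"],3).tolist(),np.round(d["camera_matrix"],1).tolist())
print(manip.get_obs())
E
```

```text
scene [[-0.147, 0.803, -0.577, 1.294], [0.989, 0.119, -0.085, 0.118], [0.0, -0.583, -0.812, 1.133], [0.0, 0.0, 0.0, 1.0]] [[409.7, 0.0, 252.6], [0.0, 409.7, 186.1], [0.0, 0.0, 1.0]]
side [[-0.981, -0.122, 0.152, 0.303], [-0.194, 0.682, -0.705, 1.074], [-0.018, -0.721, -0.693, 1.12], [0.0, 0.0, 0.0, 1.0]] [[498.5, 0.0, 254.0], [0.0, 498.5, 190.1], [0.0, 0.0, 1.0]]
wrist [[-1.0, 0.001, -0.001, 0.6], [0.0, 0.953, 0.303, -0.079], [0.001, 0.303, -0.953, 0.373], [0.0, 0.0, 0.0, 1.0]] [[286.8, 0.0, 257.9], [0.0, 286.8, 188.0], [0.0, 0.0, 1.0]]
{'clock': 0.15, 'joint_positions': array([ 3.33703359e-01,  4.06882469e-02,  8.40608051e-02, -3.22025815e-04,
       -1.61547198e+00, -3.33655506e-01]), 'joint_velocities': array([ 0.00051277, -0.00083943,  0.00333573,  0.00119274,  0.00117546,
       -0.00052152]), 'tau': array([-1.71928452e-03, -3.68610263e+01,  3.47691929e+01,  6.93625420e+00,
       -4.38957781e-03, -4.53315295e-06]), 'ee_pos': array([5.99730019e-01, 6.11626034e-05, 2.05514269e-01]), 'tcp_rot': array([-1.20870347,  1.21024493,  1.2101714 ]), 'force': array([-0.31917325,  0.11549271,  0.27536135]), 'wrist_torque': array([ 0.00083478,  0.0247696 , -0.06206286]), 'finger_gap': 0.08587659606458237}
```

View pics/scene0.png

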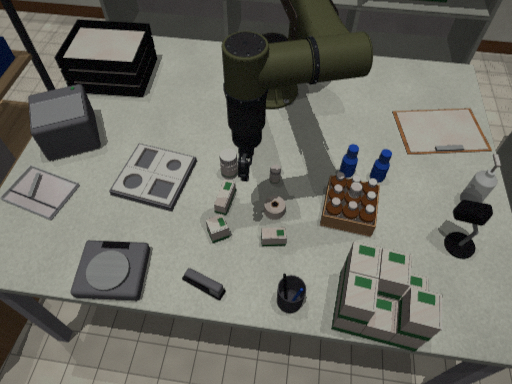

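View pics/side0.png

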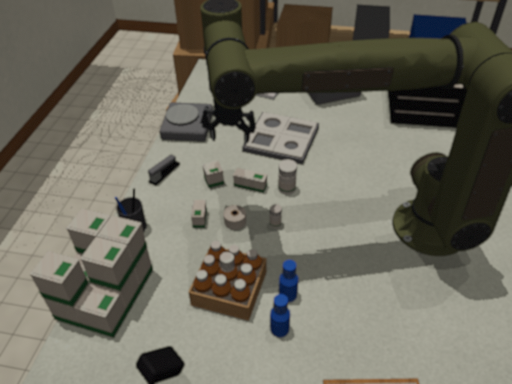

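View pics/wrist0.png

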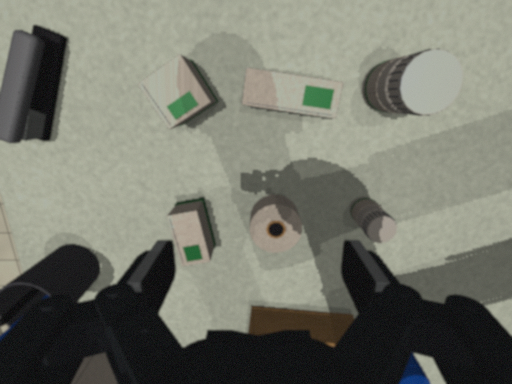

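Run:
```python
import cv2,numpy as np
a=cv2.imread('pics/scene0.png');b=cv2.imread('pics/side0.png')
cv2.imwrite('pics/c1.png',np.hstack([cv2.resize(a[140:215,105:205],None,fx=4,fy=4,interpolation=2),cv2.resize(b[105:165,235:325],(400,267),interpolation=2)[:300].copy() if 0 else cv2.resize(b[100:175,230:330],None,fx=4,fy=4,interpolation=2)]))
cv2.imwrite('pics/c2.png',np.vstack([cv2.resize(a[145:250,200:400],None,fx=4,fy=4,interpolation=2)]))
cv2.imwrite('pics/c3.png',cv2.resize(b[155:325,165:315],None,fx=3.5,fy=3.5,interpolation=2))
```

```text
(no output)
```

View pics/c1.png

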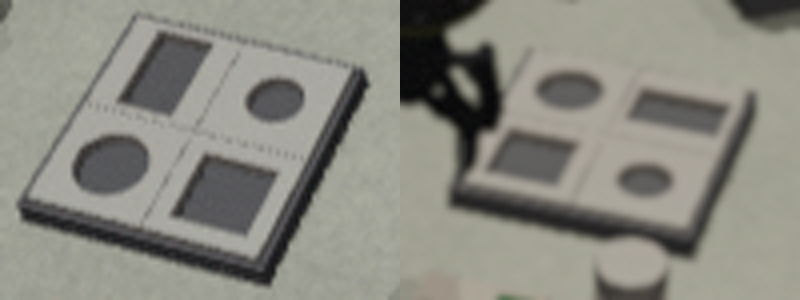

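View pics/c2.png

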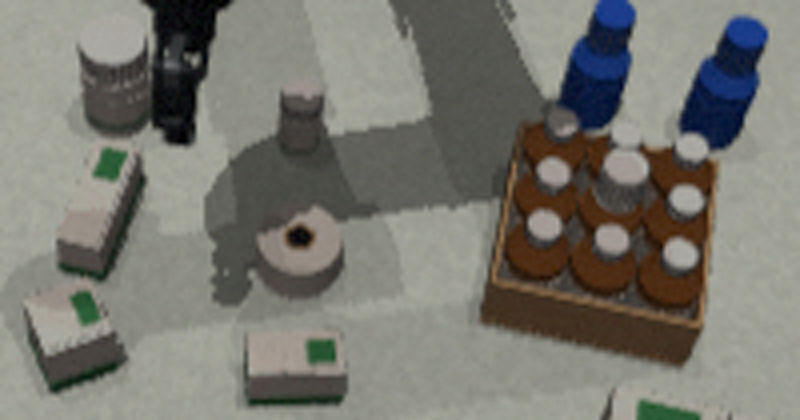

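View pics/c3.png

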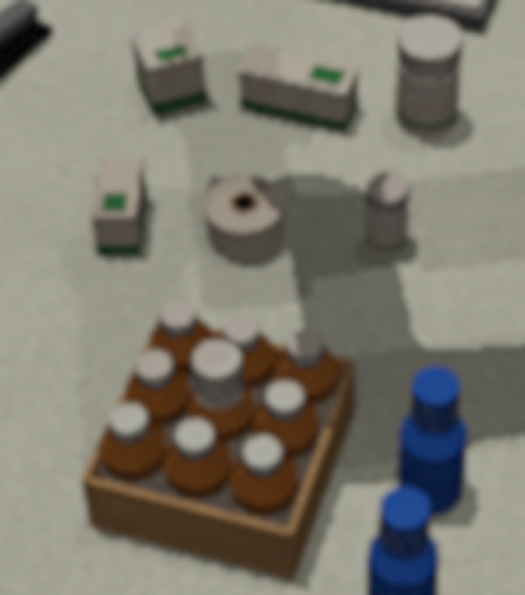

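Run:
```python
import cv2,numpy as np
a=cv2.imread('pics/wrist0.png')
cv2.imwrite('pics/c4.png',cv2.resize(a[40:280,130:410],None,fx=2.5,fy=2.5,interpolation=2))
```

```text
(no output)
```

View pics/c4.png

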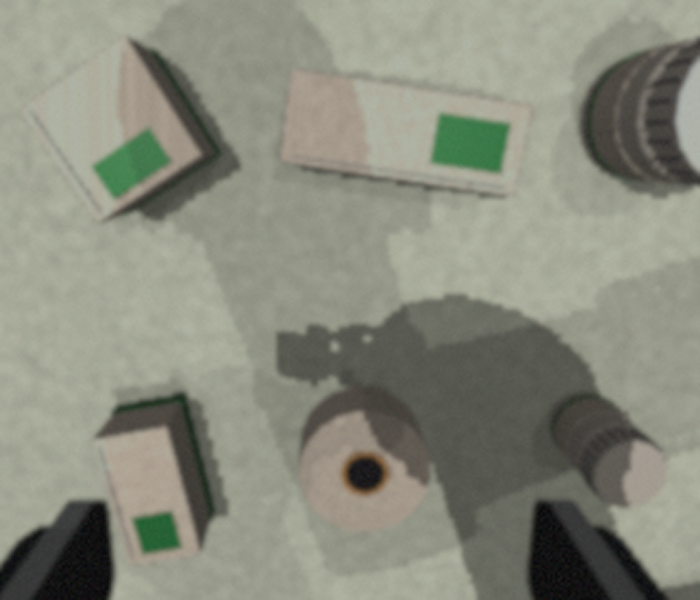

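Run:
```python
from h import *
W=np.load('pics/wrist0.npz');S=np.load('pics/scene0.npz');D=np.load('pics/side0.npz')
def cr(p,s,ox,oy): return (p[0]+.5)/s-.5+ox,(p[1]+.5)/s-.5+oy
def poly(d,pts,z,s,ox,oy,n):
    P=np.array([ray(d,*cr(p,s,ox,oy),z)[:2] for p in pts]); e=np.diff(np.vstack([P,P[:1]]),axis=0)
    print(n,P.mean(0).round(4),'len',np.hypot(*e.T).round(3),'ang',np.degrees(np.arctan2(e[:,1],e[:,0])).round(1))
poly(W,[(97,437),(165,425),(201,550),(136,560)],.05,2.5,130,40,'carton W')
poly(W,[(25,112),(128,38),(205,155),(103,220)],.062,2.5,130,40,'cube W')
poly(W,[(295,70),(532,104),(512,196),(282,160)],.05,2.5,130,40,'long W')
poly(W,[(627,468)],.07,2.5,130,40,'tab W')
poly(S,[(246,330),(343,330),(346,368),(246,370)],.05,4,200,145,'carton S')
poly(S,[(25,305),(85,278),(117,328),(42,347)],.062,4,200,145,'cube S')
poly(S,[(301,92)],.07,4,200,145,'tab S')
poly(D,[(390,187)],.07,3.5,165,155,'tab D')
poly(D,[(95,215),(105,157),(145,157),(143,213)],.05,3.5,165,155,'carton D')
poly(D,[(137,35),(188,22),(200,68),(143,77)],.062,3.5,165,155,'cube D')
poly(S,[(626,165)],.134,4,200,145,'syr S')
poly(D,[(216,358)],.134,3.5,165,155,'syr D')
# low caps
for p in [(563,121),(627,133),(692,148),(553,171),(687,199),(545,224),(612,238),(681,253)]: poly(S,[p],.109,4,200,145,'cap S')
for p in [(179,316),(241,327),(307,346),(154,363),(285,396),(130,416),(194,434),(263,452)]: poly(D,[p],.109,3.5,165,155,'cap D')
# box rim
poly(S,[(519,122),(718,160),(702,322),(492,290)],.062,4,200,145,'box S')
poly(D,[(90,480),(160,320),(352,362),(295,528)],.062,3.5,165,155,'box D')
poly(S,[(136,15),(362,68),(268,262),(24,203)],.028,4,105,140,'tray S')
poly(S,[(150,32),(212,40),(183,115),(122,103)],.028,4,105,140,'recL S')
poly(S,[(206,154),(277,170),(250,237),(172,216)],.028,4,105,140,'recSq S')
poly(S,[(275,99)],.028,4,105,140,'recS S')
poly(S,[(112,163)],.028,4,105,140,'recLg S')
poly(D,[(170,0)],.028,4,230-100,100,'x')
poly(D,[(636-400,88),(728-400,108),(718-400,135),(627-400,112)],.028,4,230,100,'recL D')
poly(D,[(508-400,132),(580-400,148),(558-400,187),(486-400,168)],.028,4,230,100,'recSq D')
poly(D,[(645-400,178)],.028,4,230,100,'recS D')
poly(D,[(568-400,89)],.028,4,230,100,'recLg D')
```

```text
carton W [0.6849 0.0889] len [0.034 0.07  0.034 0.07 ] ang [-169.4  101.4    9.8  -78.8]
cube W [ 0.6841 -0.0826] len [0.052 0.053 0.052 0.052] ang [-148.1  122.5   30.6  -57.3]
long W [ 0.5631 -0.0825] len [0.101 0.038 0.102 0.037] ang [172.4  81.9  -8.6 -99.5]
tab W [0.4577 0.065 ] len [0.] ang [0.]
carton S [0.6836 0.0911] len [0.074 0.033 0.075 0.034] ang [  98.4    9.7  -80.3 -172.3]
cube S [ 0.6856 -0.0825] len [0.05  0.051 0.058 0.039] ang [ 126.9   39.   -65.2 -149. ]
tab S [0.4537 0.0679] len [0.] ang [0.]
tab D [0.4543 0.0686] len [0.] ang [0.]
carton D [0.6833 0.0877] len [0.069 0.035 0.067 0.04 ] ang [ -80.9 -169.9  103.7   13.5]
cube D [ 0.685  -0.0752] len [0.05  0.066 0.052 0.059] ang [-148.1  113.6   23.5  -69.4]
syr S [0.5377 0.3203] len [0.] ang [0.]
syr D [0.5401 0.32  ] len [0.] ang [0.]
cap S [0.4831 0.2764] len [0.] ang [0.]
cap S [0.4876 0.3261] len [0.] ang [0.]
cap S [0.4949 0.376 ] len [0.] ang [0.]
cap S [0.5328 0.27  ] len [0.] ang [0.]
cap S [0.5441 0.3712] len [0.] ang [0.]
cap S [0.5829 0.2653] len [0.] ang [0.]
cap S [0.5881 0.3151] len [0.] ang [0.]
c
[... 465 characters left out ...]
n [0.155 0.156 0.153 0.155] ang [-94.3 174.9  85.   -4.7]
tray S [ 0.5029 -0.3374] len [0.217 0.211 0.216 0.214] ang [ 81.9  -7.8 -97.1 172.5]
recL S [ 0.4422 -0.3835] len [0.057 0.086 0.056 0.082] ang [  89.    -0.6  -95.1 -179.6]
recSq S [ 0.5613 -0.2962] len [0.064 0.069 0.07  0.066] ang [ 83.3  -3.6 -98.9 171.7]
recS S [ 0.4578 -0.2823] len [0.] ang [0.]
recLg S [ 0.5447 -0.3997] len [0.] ang [0.]
x [ 0.9567 -0.4827] len [0.] ang [0.]
recL D [ 0.4451 -0.3886] len [0.088 0.042 0.087 0.038] ang [169.5  84.1 -13.2 -94.2]
recSq D [ 0.5612 -0.2972] len [0.069 0.058 0.069 0.055] ang [169.9  80.3 -12.8 -99.6]
recS D [ 0.4599 -0.2869] len [0.] ang [0.]
recLg D [ 0.548  -0.4043] len [0.] ang [0.]
```

```bash
cat >> h.py <<'E'
from scipy.spatial.transform import Rotation as R
def st():
    o=manip.get_obs(); M=R.from_rotvec(o["tcp_rot"]).as_matrix(); return o,M
def to(x,y,z,yaw):
    o,M=st(); d=M.T@(np.array([x,y,z])-o["ee_pos"]); y0=np.degrees(np.arctan2(M[1,1],M[0,1]))
    t=(yaw-y0+90)%180-90   # world yaw change ccw
    print("t",round(o["clock"],2),"pos",o["ee_pos"].round(4),"yaw",round(y0,1),"down",M[:,0].round(3),"gap",round(o["finger_gap"],4),"F",o["force"].round(1),"q6",o["joint_positions"].round(2))
    print(" -> dx %.4f dy %.4f dz %.4f turn %.3f (or %.3f)"%(*d,-np.radians(t),-np.radians(t-180*np.sign(t))))
E
python3 - <<'E'
from h import *
o,M=st();print(M.round(3))
to(.455,.067,.15,0)
E
```

```text
[[-0.001 -1.    -0.   ]
 [-0.    -0.     1.   ]
 [-1.     0.001 -0.   ]]
t 0.15 pos [5.997e-01 1.000e-04 2.055e-01] yaw -180.0 down [-0.001 -0.    -1.   ] gap 0.0859 F [-0.3  0.1  0.3] q6 [ 0.33  0.04  0.08 -0.   -1.62 -0.33]
 -> dx 0.0557 dy 0.1447 dz 0.0670 turn 0.000 (or -3.142)
```

```bash
python3 -m handwheel '[{"fingers":0.06,"dx":0.02,"dy":0.036,"dz":0.017},{"fingers":0.06,"dx":0.035,"dy":0.072,"dz":0.034},{"fingers":0.06,"dx":0.045,"dy":0.108,"dz":0.05},{"fingers":0.06,"dx":0.055,"dy":0.145,"dz":0.067},{"fingers":0.06,"dx":0.055,"dy":0.145,"dz":0.067},{"fingers":0.06,"dx":0.055,"dy":0.145,"dz":0.067}]' 40
python3 - <<'E'
from h import *
d=snap("wrist","pics/w1.png");to(.455,.067,.034,180)
print(proj(d,[.455,.067,.07]),proj(d,[.455,.067,0]))
E
```

```text
t 0.2 pos [0.5998 0.     0.2057] yaw -180.0 down [-0.001 -0.    -1.   ] gap 0.0856 F [-1.5  0.1 -0.9] q6 [ 0.33  0.04  0.08 -0.   -1.62 -0.33]
 -> dx 0.1719 dy 0.1446 dz 0.0670 turn 0.000 (or -3.142)
[382.63581302 228.47236939] [361.79472669 206.52322766]invalid input at $[0]: expected keys fingers, dx, dy, dz, turn
```

View pics/w1.png

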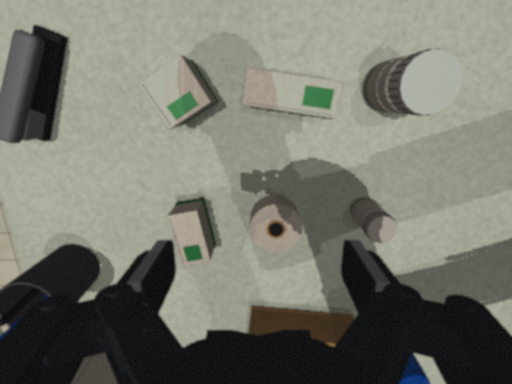

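The arm has not moved: each row needs all five keys, so I'll retype them.

```bash
python3 -m handwheel '[{"fingers":0.06,"dx":0.02,"dy":0.036,"dz":0.017,"turn":0},{"fingers":0.06,"dx":0.035,"dy":0.072,"dz":0.034,"turn":0},{"fingers":0.06,"dx":0.045,"dy":0.108,"dz":0.05,"turn":0},{"fingers":0.06,"dx":0.055,"dy":0.145,"dz":0.067,"turn":0},{"fingers":0.06,"dx":0.055,"dy":0.145,"dz":0.067,"turn":0},{"fingers":0.06,"dx":0.055,"dy":0.145,"dz":0.067,"turn":0}]' 40
python3 - <<'E'
from h import *
d=snap("wrist","pics/w2.png");to(.455,.067,.034,180)
print(proj(d,[.455,.067,.07]),proj(d,[.455,.067,0]))
E
```

```text
clock: 0.7
ee_pos: [0.4534, 0.0677, 0.1511]
tcp_rot: [-1.211, 1.207, 1.211]
force: [0.4, -0.5, 0.7]
finger_gap: 0.06
t 0.75 pos [0.4548 0.0674 0.1519] yaw -179.9 down [ 0.001  0.001 -1.   ] gap 0.0604 F [ 0.9 -0.8  0.5] q6 [ 0.59 -0.35 -0.36  0.   -1.56 -0.59]
 -> dx 0.1179 dy -0.0001 dz -0.0005 turn 0.002 (or -3.140)
[256.45292168 186.85246266] [256.84094659 168.47924055]
```

View pics/w2.png

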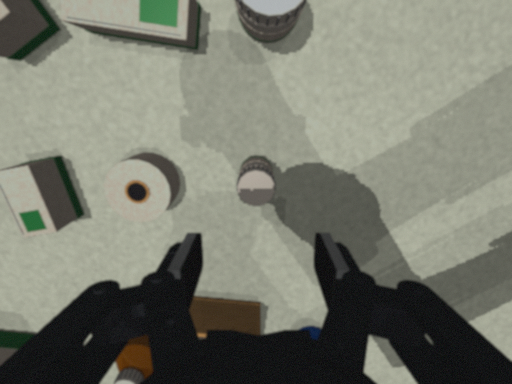

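```bash
python3 -m handwheel '[{"fingers":0.06,"dx":0.038,"dy":0,"dz":0,"turn":0},{"fingers":0.06,"dx":0.076,"dy":0,"dz":0,"turn":0},{"fingers":0.06,"dx":0.1,"dy":0,"dz":0,"turn":0},{"fingers":0.06,"dx":0.117,"dy":0,"dz":0,"turn":0},{"fingers":0.06,"dx":0.117,"dy":0,"dz":0,"turn":0},{"fingers":0.02,"dx":0.117,"dy":0,"dz":0,"turn":0},{"fingers":0.02,"dx":0.117,"dy":0,"dz":0,"turn":0},{"fingers":0.02,"dx":0.117,"dy":0,"dz":0,"turn":0},{"fingers":0.02,"dx":0.117,"dy":0,"dz":0,"turn":0},{"fingers":0.02,"dx":0.117,"dy":0,"dz":0,"turn":0}]' 40
python3 - <<'E'
from h import *
d=snap("wrist","pics/w3.png");to(.455,.067,.15,180);to(.4586,-.282,.15,82)
E
```

```text
clock: 1.58
ee_pos: [0.4564, 0.0673, 0.0363]
tcp_rot: [-1.21, 1.206, 1.207]
force: [-0.3, -0.4, 4.9]
finger_gap: 0.0331
t 1.63 pos [0.4564 0.0673 0.0363] yaw -180.0 down [ 0.004  0.001 -1.   ] gap 0.0325 F [-0.1  0.1  6.8] q6 [ 0.59 -0.31 -0.54  0.   -1.33 -0.59]
 -> dx -0.1137 dy 0.0010 dz -0.0002 turn 0.000 (or -3.141)
t 1.63 pos [0.4564 0.0673 0.0363] yaw -180.0 down [ 0.004  0.001 -1.   ] gap 0.0325 F [-0.1  0.1  6.8] q6 [ 0.59 -0.31 -0.54  0.   -1.33 -0.59]
 -> dx -0.1139 dy -0.0026 dz -0.3492 turn -1.431 (or 1.711)
```

View pics/w3.png

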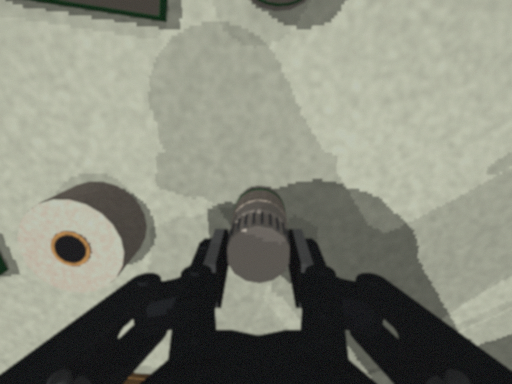

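```bash
python3 -m handwheel '[{"fingers":0.02,"dx":-0.015,"dy":0,"dz":0,"turn":0},{"fingers":0.02,"dx":-0.045,"dy":0,"dz":0,"turn":0},{"fingers":0.02,"dx":-0.08,"dy":0,"dz":0,"turn":0},{"fingers":0.02,"dx":-0.115,"dy":0,"dz":0,"turn":0},{"fingers":0.02,"dx":-0.145,"dy":0,"dz":0,"turn":0},{"fingers":0.02,"dx":-0.145,"dy":0,"dz":-0.03,"turn":0},{"fingers":0.02,"dx":-0.145,"dy":0,"dz":-0.068,"turn":0},{"fingers":0.02,"dx":-0.145,"dy":0,"dz":-0.106,"turn":0},{"fingers":0.02,"dx":-0.145,"dy":0,"dz":-0.14,"turn":0},{"fingers":0.02,"dx":-0.145,"dy":0,"dz":-0.17,"turn":0}]'
python3 -m handwheel '[{"fingers":0.02,"dx":0,"dy":0,"dz":-0.035,"turn":0},{"fingers":0.02,"dx":0,"dy":0,"dz":-0.07,"turn":0},{"fingers":0.02,"dx":0,"dy":0,"dz":-0.105,"turn":0},{"fingers":0.02,"dx":0,"dy":0,"dz":-0.13,"turn":0},{"fingers":0.02,"dx":0,"dy":0,"dz":-0.13,"turn":0},{"fingers":0.02,"dx":0,"dy":0,"dz":-0.13,"turn":0}]'
python3 - <<'E'
from h import *
d=snap("wrist","pics/w4.png");to(.4586,-.282,.054,180)
E
```

```text
clock: 2.47
ee_pos: [0.4545, -0.1046, 0.1795]
tcp_rot: [-1.209, 1.209, 1.209]
force: [0.8, 0.3, 0.5]
finger_gap: 0.0329
clock: 2.97
ee_pos: [0.4545, -0.2339, 0.1788]
tcp_rot: [-1.206, 1.211, 1.208]
force: [-1.1, 0.6, -0.2]
finger_gap: 0.0326
t 3.02 pos [ 0.4547 -0.233   0.179 ] yaw 179.9 down [-0.001  0.001 -1.   ] gap 0.0328 F [ 0.4  0.3 -1.2] q6 [-0.08 -0.2  -0.19 -0.   -1.58  0.08]
 -> dx 0.1250 dy -0.0040 dz -0.0490 turn -0.001 (or 3.140)
```

View pics/w4.png

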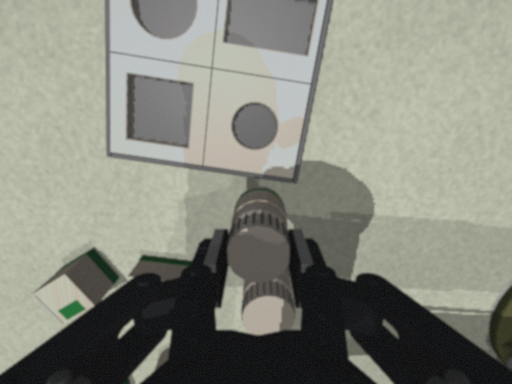

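Run:
```python
from h import *
d=np.load('pics/w4.npz');c=d["c"]; hsv=cv2.cvtColor(c,cv2.COLOR_RGB2HSV);v=hsv[...,2]
m=((v<130)&(v>60)).astype(np.uint8); m[:, :105]=0; m[160:]=0; m[:,312:]=0
cs,_=cv2.findContours(m,cv2.RETR_EXTERNAL,cv2.CHAIN_APPROX_NONE)
for k in cs:
    if cv2.contourArea(k)<600: continue
    P=np.array([ray(d,*p[0],.028)[:2] for p in k],np.float32)
    print(cv2.boundingRect(k),cv2.minAreaRect(P),np.round(cv2.minEnclosingCircle(P)[0],4),cv2.minEnclosingCircle(P)[1])
# grid center, corners
for p in [(212,68.5),(203,165.5),(309,83),(109,51.5),(108.5,154.5),(297,180)]: print(p,ray(d,*p,.028).round(4))
```

```text
(232, 103, 45, 46) ((0.45868703722953796, -0.2822459042072296), (0.048120830208063126, 0.0481649674475193), 89.82109832763672) [ 0.4586 -0.2822] 0.02474772371351719
(127, 74, 66, 73) ((0.5611351728439331, -0.29804527759552), (0.067708820104599, 0.06727529317140579), 81.5121078491211) [ 0.5609 -0.2982] 0.04677509516477585
(259, 0, 53, 55) ((0.42726317048072815, -0.3776209056377411), (0.04754113778471947, 0.05160512402653694), 89.82709503173828) [ 0.4275 -0.3788] 0.03347755968570709
(131, 0, 58, 37) ((0.5492262244224548, -0.3861856460571289), (0.03114786557853222, 0.055418241769075394), 89.82707214355469) [ 0.5491 -0.3984] 0.027873512357473373
(212, 68.5) [ 0.5014 -0.3405  0.028 ]
(203, 165.5) [ 0.5169 -0.2384  0.028 ]
(309, 83) [ 0.401  -0.3261  0.028 ]
(109, 51.5) [ 0.6048 -0.3567  0.028 ]
(108.5, 154.5) [ 0.6223 -0.2514  0.028 ]
(297, 180) [ 0.4095 -0.2209  0.028 ]
```

```bash
python3 -m handwheel '[{"fingers":0.02,"dx":0,"dy":-0.004,"dz":-0.03,"turn":0},{"fingers":0.02,"dx":0.02,"dy":-0.004,"dz":-0.049,"turn":0},{"fingers":0.02,"dx":0.05,"dy":-0.004,"dz":-0.049,"turn":0},{"fingers":0.02,"dx":0.08,"dy":-0.004,"dz":-0.049,"turn":0},{"fingers":0.02,"dx":0.1,"dy":-0.004,"dz":-0.049,"turn":0},{"fingers":0.02,"dx":0.112,"dy":-0.004,"dz":-0.049,"turn":0},{"fingers":0.02,"dx":0.12,"dy":-0.004,"dz":-0.049,"turn":0},{"fingers":0.02,"dx":0.124,"dy":-0.004,"dz":-0.049,"turn":0},{"fingers":0.02,"dx":0.127,"dy":-0.004,"dz":-0.049,"turn":0},{"fingers":0.02,"dx":0.127,"dy":-0.004,"dz":-0.049,"turn":0}]'
python3 - <<'E'
from h import *
to(.4587,-.2823,.0505,180)
snap("wrist","pics/w5.png")
E
```

```text
clock: 3.85
ee_pos: [0.4596, -0.2818, 0.053]
tcp_rot: [-1.21, 1.208, 1.209]
force: [0.5, -0.3, -0.8]
finger_gap: 0.0324
t 3.85 pos [ 0.4596 -0.2818  0.053 ] yaw -180.0 down [ 0.001 -0.    -1.   ] gap 0.0324 F [ 0.5 -0.3 -0.8] q6 [-0.18 -0.09 -0.32  0.   -1.34  0.18]
 -> dx 0.0025 dy 0.0009 dz -0.0005 turn 0.001 (or -3.141)
```

View pics/w5.png

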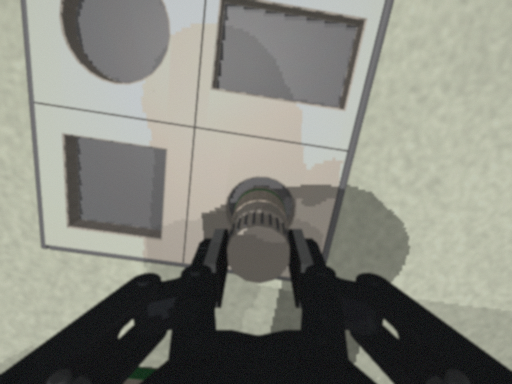

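```bash
python3 -m handwheel '[{"fingers":0.02,"dx":0.002,"dy":0,"dz":0,"turn":0},{"fingers":0.02,"dx":0.003,"dy":0,"dz":0,"turn":0},{"fingers":0.02,"dx":0.003,"dy":0,"dz":0,"turn":0}]'
python3 -c "
from h import *
to(.4587,-.2823,.0505,180)"
```

```text
clock: 4.15
ee_pos: [0.4595, -0.2824, 0.0505]
tcp_rot: [-1.211, 1.209, 1.208]
force: [-1.1, 0.7, 2.6]
finger_gap: 0.0326
t 4.15 pos [ 0.4595 -0.2824  0.0505] yaw -180.0 down [ 0.002 -0.001 -1.   ] gap 0.0326 F [-1.1  0.7  2.6] q6 [-0.18 -0.09 -0.32  0.   -1.33  0.18]
 -> dx -0.0000 dy 0.0008 dz 0.0001 turn 0.000 (or -3.141)
```

```bash
python3 -m handwheel '[{"fingers":0.038,"dx":0,"dy":0,"dz":0,"turn":0},{"fingers":0.045,"dx":0,"dy":0,"dz":0,"turn":0},{"fingers":0.06,"dx":0,"dy":0,"dz":0,"turn":0},{"fingers":0.06,"dx":0,"dy":0,"dz":0,"turn":0},{"fingers":0.06,"dx":-0.02,"dy":0,"dz":0,"turn":0},{"fingers":0.06,"dx":-0.055,"dy":0,"dz":0,"turn":0},{"fingers":0.06,"dx":-0.09,"dy":0,"dz":0,"turn":0},{"fingers":0.06,"dx":-0.125,"dy":0,"dz":0,"turn":0},{"fingers":0.06,"dx":-0.125,"dy":0,"dz":0,"turn":0}]'
python3 - <<'E'
from h import *
to(.684,.089,.15,11)
d=snap("wrist","pics/w6.png")
print(proj(d,[.4587,-.2823,.084]))
E
```

```text
clock: 4.9
ee_pos: [0.4614, -0.2839, 0.1829]
tcp_rot: [-1.218, 1.206, 1.199]
force: [-0.4, -0.3, 1.2]
finger_gap: 0.0604
t 4.9 pos [ 0.4614 -0.2839  0.1829] yaw 180.0 down [ 0.011 -0.006 -1.   ] gap 0.0604 F [-0.4 -0.3  1.2] q6 [-0.18 -0.13 -0.12  0.   -1.57  0.18]
 -> dx 0.0331 dy -0.2223 dz 0.3731 turn -0.192 (or 2.950)
[261.95051249 184.25004569]
```

View pics/w6.png

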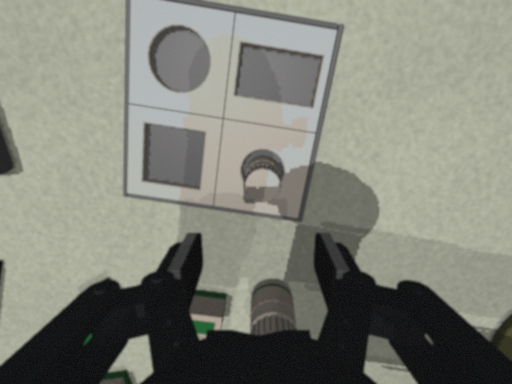

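```bash
python3 -c "
from h import *
to(.685,-.0825,.15,31)
d=np.load('pics/w6.npz')
for z,pts in((.028,[(243,43),(322,57),(314,107),(237,93)]),(.028,[(143,123),(205,131),(201,188),(143,180)])):
    P=np.array([ray(d,*p,z)[:2] for p in pts]);print(P.mean(0).round(4),np.degrees(np.arctan2(*(P[1]-P[0])[::-1])))
print(ray(d,180,59,.028))
"
python3 -m handwheel '[{"fingers":0.085,"dx":0,"dy":-0.03,"dz":0.03,"turn":-0.1},{"fingers":0.085,"dx":0.0,"dy":-0.055,"dz":0.055,"turn":-0.2},{"fingers":0.085,"dx":0.0,"dy":-0.082,"dz":0.08,"turn":-0.3},{"fingers":0.085,"dx":0.01,"dy":-0.108,"dz":0.1,"turn":-0.4},{"fingers":0.085,"dx":0.02,"dy":-0.134,"dz":0.125,"turn":-0.5},{"fingers":0.085,"dx":0.02,"dy":-0.16,"dz":0.15,"turn":-0.54},{"fingers":0.085,"dx":0.02,"dy":-0.19,"dz":0.175,"turn":-0.54},{"fingers":0.085,"dx":0.02,"dy":-0.224,"dz":0.2,"turn":-0.54},{"fingers":0.085,"dx":0.02,"dy":-0.224,"dz":0.2,"turn":-0.54},{"fingers":0.085,"dx":0.02,"dy":-0.224,"dz":0.2,"turn":-0.54}]'
python3 - <<'E'
from h import *
to(.685,-.0825,.034,31)
d=snap("wrist","pics/w7.png")
E
```

```text
t 4.95 pos [ 0.4608 -0.2829  0.1791] yaw 180.0 down [ 0.007 -0.003 -1.   ] gap 0.0598 F [ 0.1  0.  -0.8] q6 [-0.18 -0.13 -0.13  0.   -1.56  0.18]
 -> dx 0.0301 dy -0.2240 dz 0.2005 turn -0.541 (or 2.600)
[ 0.4409 -0.3847] 170.73788485583722
[ 0.5603 -0.2987] 172.75214293756366
[ 0.54402457 -0.40094608  0.028     ]
clock: 5.78
ee_pos: [0.6833, -0.0801, 0.15]
tcp_rot: [-1.593, 0.905, 1.602]
force: [-0.2, -0.0, -0.6]
finger_gap: 0.085
t 5.78 pos [ 0.6833 -0.0801  0.15  ] yaw -148.9 down [-0.006 -0.    -1.   ] gap 0.085 F [-0.2 -0.  -0.6] q6 [ 0.17  0.28  0.25 -0.   -1.55  0.37]
 -> dx 0.1160 dy -0.0009 dz -0.0033 turn 0.001 (or -3.140)
```

View pics/w7.png

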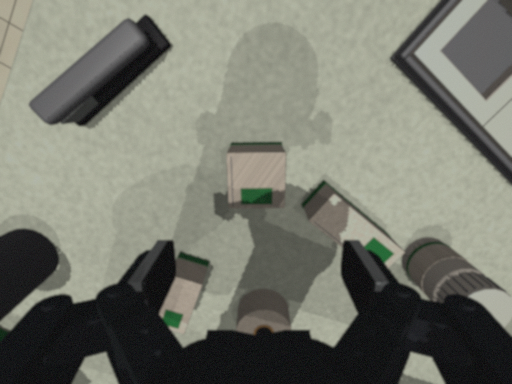

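Run:
```python
from h import *
d=np.load('pics/w7.npz')
c=d["c"]
cv2.imwrite('pics/c7.png',cv2.resize(cv2.cvtColor(c[130:225,210:340],cv2.COLOR_RGB2BGR),None,fx=6,fy=6,interpolation=2))
P=np.array([ray(d,*p,.062)[:2] for p in [(228,152),(285,152),(286,205),(228,205)]]);print(P,P.mean(0))
```

```text
[[ 0.72157886 -0.09344245]
 [ 0.67766991 -0.11982766]
 [ 0.64929847 -0.07738008]
 [ 0.6966915  -0.04894775]] [ 0.68630969 -0.08489949]
```

View pics/c7.png

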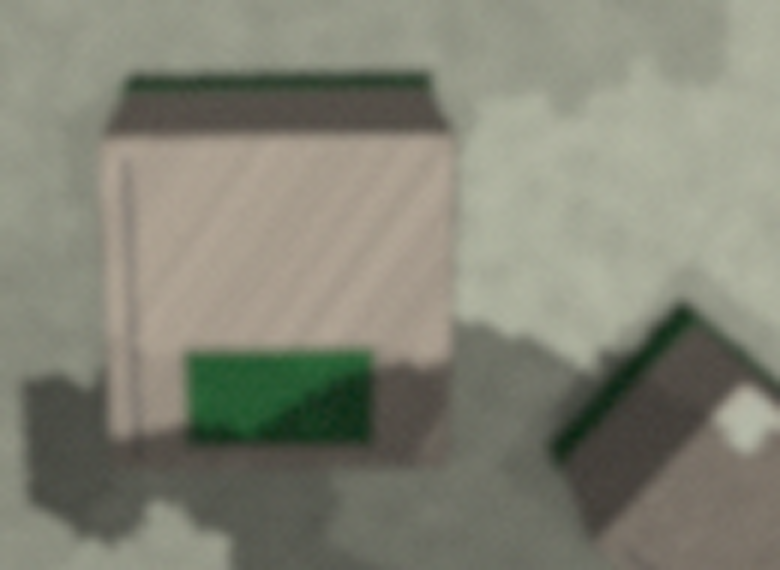

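```bash
python3 -c "
from h import *
to(.6855,-.0838,.034,31)"
python3 -m handwheel '[{"fingers":0.076,"dx":0.02,"dy":0,"dz":-0.004,"turn":0},{"fingers":0.076,"dx":0.05,"dy":0,"dz":-0.004,"turn":0},{"fingers":0.076,"dx":0.08,"dy":0,"dz":-0.004,"turn":0},{"fingers":0.076,"dx":0.105,"dy":0,"dz":-0.004,"turn":0},{"fingers":0.076,"dx":0.116,"dy":0,"dz":-0.004,"turn":0},{"fingers":0.076,"dx":0.116,"dy":0,"dz":-0.004,"turn":0},{"fingers":0.04,"dx":0.116,"dy":0,"dz":-0.004,"turn":0},{"fingers":0.04,"dx":0.116,"dy":0,"dz":-0.004,"turn":0},{"fingers":0.04,"dx":0.116,"dy":0,"dz":-0.004,"turn":0},{"fingers":0.04,"dx":0.116,"dy":0,"dz":-0.004,"turn":0}]' 40
python3 -c "
from h import *
to(.5606,-.2977,.16,-8.5)
snap('wrist','pics/w8.png')"
```

```text
t 5.83 pos [ 0.6828 -0.0814  0.1517] yaw -149.0 down [-0.004 -0.    -1.   ] gap 0.0852 F [-0.7  0.2  0.7] q6 [ 0.17  0.28  0.25 -0.   -1.55  0.37]
 -> dx 0.1177 dy -0.0015 dz -0.0037 turn -0.000 (or 3.142)
clock: 6.67
ee_pos: [0.686, -0.0854, 0.0404]
tcp_rot: [-1.597, 0.902, 1.592]
force: [-0.4, -0.2, 0.8]
finger_gap: 0.04
t 6.67 pos [ 0.686  -0.0854  0.0404] yaw -149.1 down [ 0.003  0.    -1.   ] gap 0.04 F [-0.4 -0.2  0.8] q6 [ 0.16  0.31  0.09  0.   -1.34  0.38]
 -> dx -0.1200 dy 0.2164 dz -0.1178 turn 0.688 (or -2.453)
```

View pics/w8.png

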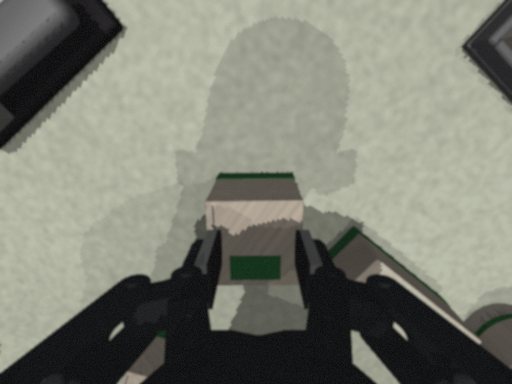

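Run:
```python
from h import *
d=np.load('pics/w8.npz')
cv2.imwrite('pics/c8.png',cv2.resize(cv2.cvtColor(d["c"][160:310,180:340],cv2.COLOR_RGB2BGR),None,fx=5,fy=4,interpolation=2)[:600])
a=snap("scene","pics/s8.png");b=snap("side","pics/d8.png")
im=[]
for q in (a,b):
    u,v=map(int,proj(q,[.685,-.083,.06])); im.append(cv2.resize(cv2.cvtColor(q["color"][v-35:v+35,u-45:u+45],cv2.COLOR_RGB2BGR),None,fx=4.4,fy=4.4,interpolation=2))
cv2.imwrite('pics/cs8.png',np.hstack(im))
to(.685,-.083,.16,31)
```

```text
t 6.82 pos [ 0.6854 -0.0854  0.0391] yaw -149.1 down [ 0.001  0.    -1.   ] gap 0.04 F [ 0.6 -0.2  0. ] q6 [ 0.16  0.32  0.09  0.   -1.34  0.38]
 -> dx -0.1209 dy -0.0010 dz 0.0022 turn -0.001 (or 3.141)
```

View pics/c8.png

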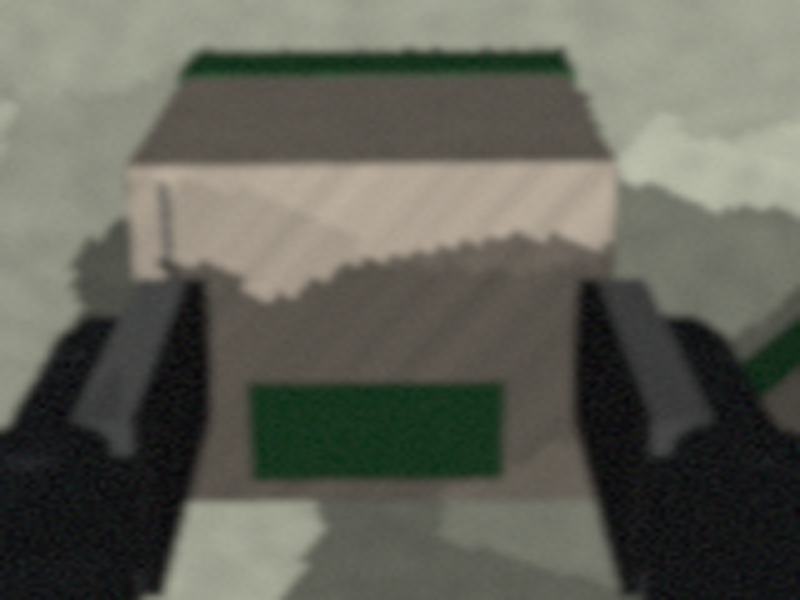

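View pics/cs8.png

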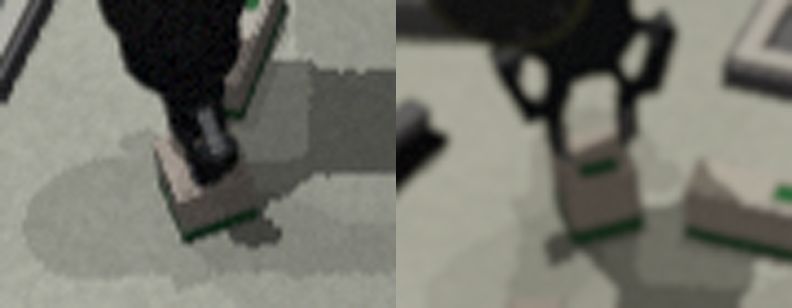

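Run:
```python
from h import *
for n,p in(("scene0",(.6,0,.206)),("side0",(.6,0,.206)),("s8",(.6854,-.0854,.039)),("d8",(.6854,-.0854,.039))):
    d=np.load(f'pics/{n}.npz'); c=cv2.cvtColor(d["c"],cv2.COLOR_RGB2BGR)
    p=np.array(p); y=np.array([1,0,0.]) if '0' in n else np.array([.857,.515,0])
    u,v=proj(d,p); x0,y0=int(u)-45,int(v)-45
    im=cv2.resize(c[y0:y0+90,x0:x0+90],None,fx=4,fy=4,interpolation=2)
    hw=.0425 if '0' in n else .02
    for s in(-1,1):
        for dz,col in((-.008,(0,0,255)),(0,(0,255,255)),(.011,(255,0,255)),(.04,(255,255,0))):
            a,b=proj(d,p+s*hw*y+[0,0,dz]); cv2.circle(im,(int((a-x0)*4),int((b-y0)*4)),2,col,-1)
    cv2.imwrite(f'pics/k_{n}.png',im)
k=[cv2.imread(f'pics/k_{n}.png') for n in("scene0","side0","s8","d8")]
cv2.imwrite('pics/k.png',cv2.resize(np.vstack([np.hstack(k[:2]),np.hstack(k[2:])]),(600,600)))
```

```text
(no output)
```

View pics/k.png

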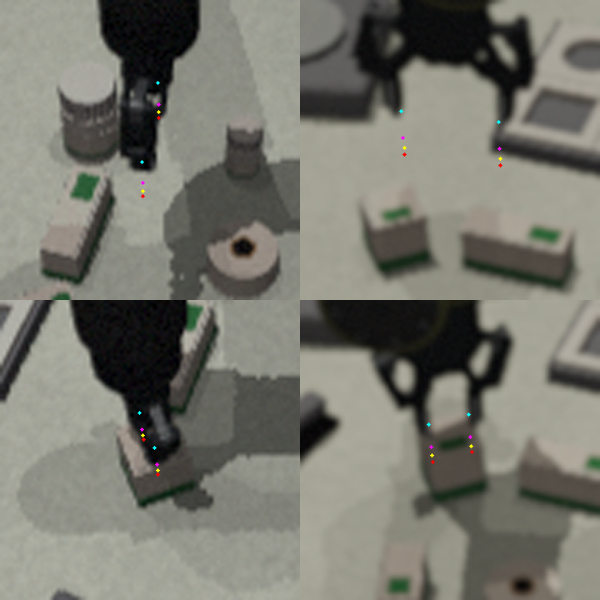

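```bash
python3 -m handwheel '[{"fingers":0.04,"dx":-0.03,"dy":0,"dz":0,"turn":0},{"fingers":0.076,"dx":-0.05,"dy":0,"dz":0.002,"turn":0},{"fingers":0.076,"dx":-0.05,"dy":0,"dz":0.002,"turn":0},{"fingers":0.076,"dx":-0.05,"dy":0,"dz":0.002,"turn":0},{"fingers":0.076,"dx":-0.05,"dy":0,"dz":0.002,"turn":0}]' 40
python3 - <<'E'
from h import *
to(.6855,-.0838,.0,31)
d=snap("wrist","pics/w9.png")
cv2.imwrite('pics/c9.png',cv2.resize(cv2.cvtColor(d["color"][130:330,130:390],cv2.COLOR_RGB2BGR),None,fx=3,fy=3,interpolation=2))
d=snap("side","pics/d9.png")
E
```

```text
clock: 7.23
ee_pos: [0.6838, -0.0835, 0.0879]
tcp_rot: [-1.594, 0.903, 1.595]
force: [0.1, -0.6, -0.1]
finger_gap: 0.0755
t 7.23 pos [ 0.6838 -0.0835  0.0879] yaw -149.1 down [-0.  0. -1.] gap 0.0755 F [ 0.1 -0.6 -0.1] q6 [ 0.17  0.29  0.15 -0.   -1.43  0.37]
 -> dx 0.0879 dy -0.0013 dz -0.0012 turn -0.001 (or 3.141)
```

View pics/c9.png

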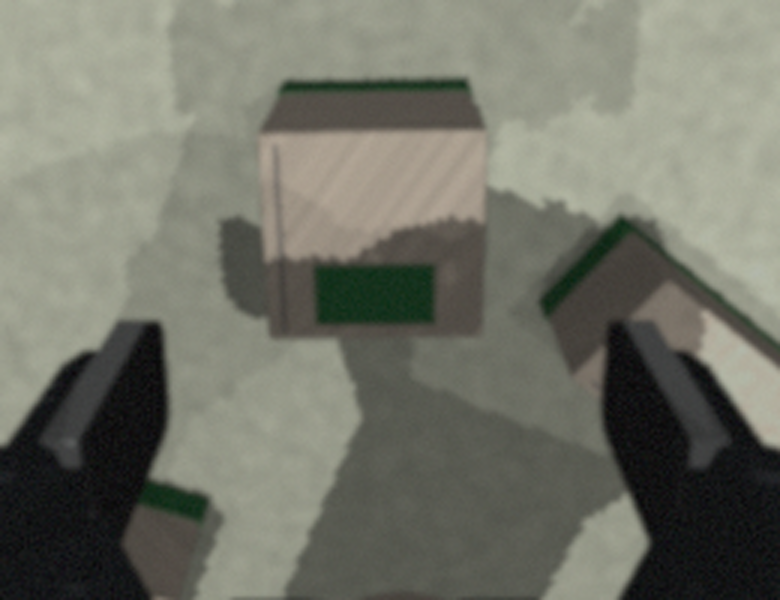

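```bash
python3 -m handwheel '[{"fingers":0.076,"dx":0.03,"dy":-0.001,"dz":-0.001,"turn":0},{"fingers":0.076,"dx":0.055,"dy":-0.001,"dz":-0.001,"turn":0},{"fingers":0.076,"dx":0.07,"dy":-0.001,"dz":-0.001,"turn":0},{"fingers":0.076,"dx":0.07,"dy":-0.001,"dz":-0.001,"turn":0}]' 40
python3 - <<'E'
from h import *
to(.6855,-.0838,-.003,31)
d=snap("side","pics/d10.png")
u,v=map(int,proj(d,[.685,-.083,.06])); a=cv2.resize(cv2.cvtColor(d["color"][v-50:v+40,u-60:u+60],cv2.COLOR_RGB2BGR),None,fx=6,fy=6,interpolation=2)
cv2.imwrite('pics/c10.png',a)
E
```

```text
clock: 7.67
ee_pos: [0.6819, -0.084, 0.0119]
tcp_rot: [-1.588, 0.909, 1.603]
force: [-0.5, -0.5, -1.0]
finger_gap: 0.0759
t 7.67 pos [ 0.6819 -0.084   0.0119] yaw -149.1 down [-0.01  0.   -1.  ] gap 0.0759 F [-0.5 -0.5 -1. ] q6 [ 0.17  0.33  0.06 -0.   -1.31  0.37]
 -> dx 0.0149 dy -0.0033 dz -0.0018 turn -0.002 (or 3.140)
```

View pics/c10.png

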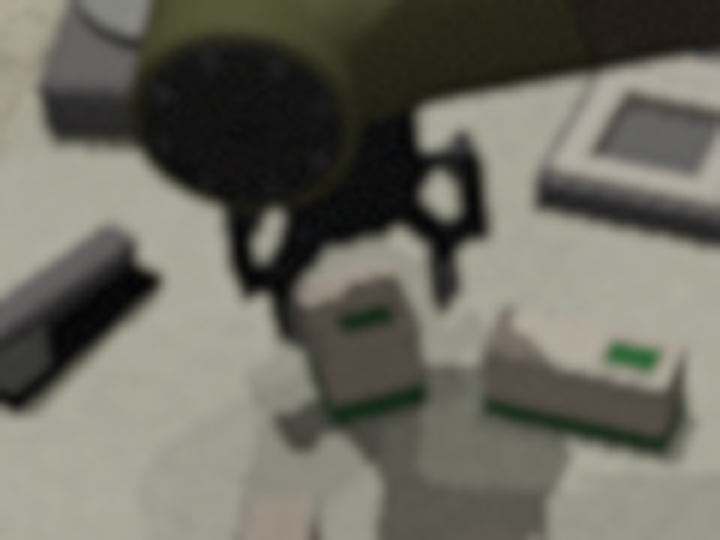

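```bash
python3 -m handwheel '[{"fingers":0.076,"dx":0.01,"dy":-0.001,"dz":-0.001,"turn":0},{"fingers":0.076,"dx":0.017,"dy":-0.001,"dz":-0.001,"turn":0},{"fingers":0.076,"dx":0.018,"dy":-0.001,"dz":-0.001,"turn":0},{"fingers":0.076,"dx":0.018,"dy":-0.001,"dz":-0.001,"turn":0},{"fingers":0.04,"dx":0.018,"dy":-0.001,"dz":-0.001,"turn":0},{"fingers":0.04,"dx":0.018,"dy":-0.001,"dz":-0.001,"turn":0},{"fingers":0.04,"dx":0.018,"dy":-0.001,"dz":-0.001,"turn":0},{"fingers":0.04,"dx":0.018,"dy":-0.001,"dz":-0.001,"turn":0}]' 40
python3 - <<'E'
from h import *
to(.5606,-.2977,.16,-8.5)
d=snap("side","pics/d11.png")
u,v=map(int,proj(d,[.685,-.083,.06])); a=cv2.resize(cv2.cvtColor(d["color"][v-50:v+40,u-60:u+60],cv2.COLOR_RGB2BGR),None,fx=6,fy=6,interpolation=2)
cv2.imwrite('pics/c11.png',a)
E
```

```text
clock: 8.38
ee_pos: [0.6873, -0.0844, 0.0013]
tcp_rot: [-1.596, 0.903, 1.594]
force: [0.5, 0.5, 1.5]
finger_gap: 0.0538
t 8.38 pos [ 0.6873 -0.0844  0.0013] yaw -149.1 down [ 0.001 -0.    -1.   ] gap 0.0538 F [0.5 0.5 1.5] q6 [ 0.17  0.34  0.05  0.   -1.28  0.37]
 -> dx -0.1589 dy 0.2182 dz -0.1179 turn 0.689 (or -2.453)
```

View pics/c11.png

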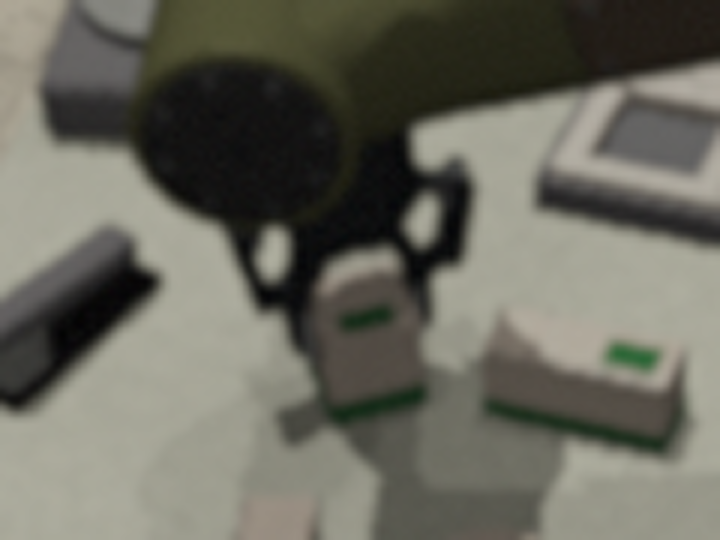

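```bash
python3 -m handwheel '[{"fingers":0.04,"dx":-0.02,"dy":0,"dz":0,"turn":0},{"fingers":0.04,"dx":-0.055,"dy":0,"dz":0,"turn":0},{"fingers":0.04,"dx":-0.09,"dy":0,"dz":0,"turn":0},{"fingers":0.04,"dx":-0.12,"dy":0.015,"dz":-0.008,"turn":0.05},{"fingers":0.04,"dx":-0.13,"dy":0.045,"dz":-0.025,"turn":0.15},{"fingers":0.04,"dx":-0.13,"dy":0.075,"dz":-0.04,"turn":0.25},{"fingers":0.04,"dx":-0.13,"dy":0.105,"dz":-0.057,"turn":0.36},{"fingers":0.04,"dx":-0.13,"dy":0.135,"dz":-0.073,"turn":0.47},{"fingers":0.04,"dx":-0.13,"dy":0.165,"dz":-0.088,"turn":0.58},{"fingers":0.04,"dx":-0.13,"dy":0.185,"dz":-0.1,"turn":0.688}]'
python3 -m handwheel '[{"fingers":0.04,"dx":0,"dy":0,"dz":0,"turn":0},{"fingers":0.04,"dx":0,"dy":0,"dz":0,"turn":0},{"fingers":0.04,"dx":0,"dy":0,"dz":0,"turn":0}]'
python3 - <<'E'
from h import *
to(.5606,-.2977,.016,-8.5)
d=snap("wrist","pics/w12.png")
E
```

```text
clock: 9.27
ee_pos: [0.5776, -0.2672, 0.1302]
tcp_rot: [-1.094, 1.279, 1.095]
force: [0.3, 0.5, -0.1]
finger_gap: 0.0537
clock: 9.52
ee_pos: [0.5795, -0.2649, 0.1299]
tcp_rot: [-1.1, 1.275, 1.101]
force: [-0.2, -0.0, -0.6]
finger_gap: 0.0536
t 9.52 pos [ 0.5795 -0.2649  0.1299] yaw 171.6 down [-0.  0. -1.] gap 0.0536 F [-0.2 -0.  -0.6] q6 [-0.12  0.14  0.06 -0.   -1.48 -0.03]
 -> dx 0.1139 dy 0.0139 dz -0.0352 turn 0.002 (or -3.140)
```

View pics/w12.png

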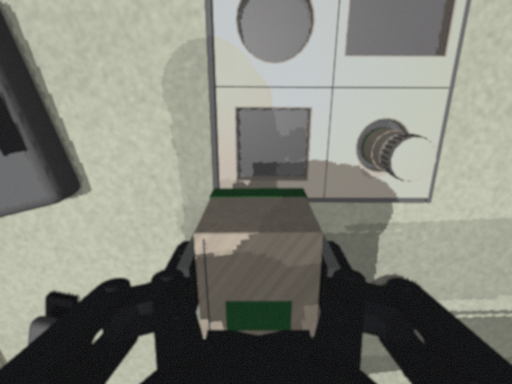

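Run:
```python
from h import *
d=np.load('pics/w12.npz')
P=np.array([ray(d,*p,.028)[:2] for p in [(236.5,107.5),(309,107),(307.5,180),(237,179)]]);print(P.mean(0),np.degrees(np.arctan2(*(P[1]-P[0])[::-1])))
# cube far edge bottom
b=np.array([ray(d,*p,.1295)[:2] for p in [(214,190),(305,190)]]);print(b,b.mean(0),np.hypot(*(b[1]-b[0])))
t=np.array([ray(d,*p,.1915)[:2] for p in [(196,235),(323,235)]]);print(t,t.mean(0),np.hypot(*(t[1]-t[0])))
o,M=st(); print('ctr from bottom edge',b.mean(0)+.027*M[:2,2],'top',t.mean(0)+.027*M[:2,2],o["ee_pos"])
# circle large & L partial
for p in [(275,18)]: print(ray(d,*p,.028))
print(ray(d,332,87.5,.028), ray(d,213,86,.028))
```

```text
[ 0.56103372 -0.29825374] 171.9437898499514
[[ 0.60305961 -0.29265497]
 [ 0.54761517 -0.28443306]] [ 0.57533739 -0.28854401] 0.05605073871235876
[[ 0.60122538 -0.29322681]
 [ 0.54983267 -0.28560679]] [ 0.57552903 -0.2894168 ] 0.05195455186835935
ctr from bottom edge [ 0.57927097 -0.26183209] top [ 0.57946261 -0.26270488] [ 0.57976141 -0.26451478  0.12988418]
[ 0.54513479 -0.40232797  0.028     ]
[ 0.50213829 -0.34092692  0.028     ] [ 0.60630674 -0.35764634  0.028     ]
```

```bash
python3 -m handwheel '[{"fingers":0.04,"dx":0.01,"dy":0.007,"dz":-0.02,"turn":0},{"fingers":0.04,"dx":0.03,"dy":0.013,"dz":-0.037,"turn":0},{"fingers":0.04,"dx":0.055,"dy":0.013,"dz":-0.037,"turn":0},{"fingers":0.04,"dx":0.075,"dy":0.013,"dz":-0.037,"turn":0},{"fingers":0.04,"dx":0.088,"dy":0.013,"dz":-0.037,"turn":0},{"fingers":0.04,"dx":0.095,"dy":0.013,"dz":-0.037,"turn":0},{"fingers":0.04,"dx":0.095,"dy":0.013,"dz":-0.037,"turn":0},{"fingers":0.04,"dx":0.095,"dy":0.013,"dz":-0.037,"turn":0}]'
python3 - <<'E'
from h import *
to(.561,-.2995,.0145,-8.5)
d=snap("wrist","pics/w13.png")
E
```

```text
clock: 10.23
ee_pos: [0.5619, -0.2997, 0.0361]
tcp_rot: [-1.101, 1.275, 1.1]
force: [-1.3, -0.3, 0.1]
finger_gap: 0.0537
t 10.23 pos [ 0.5619 -0.2997  0.0361] yaw 171.6 down [ 0.    -0.001 -1.   ] gap 0.0537 F [-1.3 -0.3  0.1] q6 [-0.18  0.18 -0.07  0.   -1.31  0.03]
 -> dx 0.0216 dy 0.0009 dz 0.0001 turn 0.002 (or -3.140)
```

View pics/w13.png

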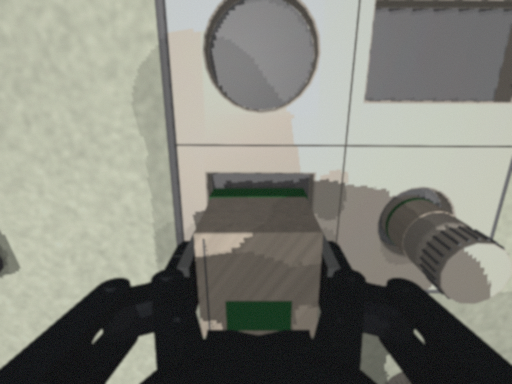

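```bash
python3 -m handwheel '[{"fingers":0.04,"dx":0.006,"dy":0,"dz":0,"turn":0},{"fingers":0.04,"dx":0.012,"dy":0,"dz":0,"turn":0},{"fingers":0.04,"dx":0.016,"dy":0,"dz":0,"turn":0},{"fingers":0.04,"dx":0.019,"dy":0,"dz":0,"turn":0},{"fingers":0.04,"dx":0.021,"dy":0,"dz":0,"turn":0},{"fingers":0.04,"dx":0.022,"dy":0,"dz":0,"turn":0},{"fingers":0.04,"dx":0.022,"dy":0,"dz":0,"turn":0}]'
python3 -c "
from h import *
to(.561,-.2995,.0145,-8.5)"
```

```text
clock: 10.87
ee_pos: [0.5613, -0.3002, 0.0153]
tcp_rot: [-1.101, 1.276, 1.099]
force: [-4.0, 2.4, 7.2]
finger_gap: 0.0532
t 10.87 pos [ 0.5613 -0.3002  0.0153] yaw 171.5 down [ 0.001 -0.001 -1.   ] gap 0.0532 F [-4.   2.4  7.2] q6 [-0.18  0.19 -0.1   0.   -1.28  0.03]
 -> dx 0.0008 dy 0.0004 dz 0.0007 turn 0.001 (or -3.141)
```

```bash
python3 -m handwheel '[{"fingers":0.057,"dx":0,"dy":0,"dz":0,"turn":0},{"fingers":0.06,"dx":0,"dy":0,"dz":0,"turn":0},{"fingers":0.07,"dx":0,"dy":0,"dz":0,"turn":0},{"fingers":0.07,"dx":0,"dy":0,"dz":0,"turn":0},{"fingers":0.07,"dx":-0.02,"dy":0,"dz":0,"turn":0},{"fingers":0.07,"dx":-0.055,"dy":0,"dz":0,"turn":0},{"fingers":0.07,"dx":-0.09,"dy":0,"dz":0,"turn":0},{"fingers":0.07,"dx":-0.125,"dy":0,"dz":0,"turn":0},{"fingers":0.07,"dx":-0.125,"dy":0,"dz":0,"turn":0}]'
python3 - <<'E'
from h import *
to(.684,.089,.12,11)
d=snap("wrist","pics/w14.png")
E
```

```text
clock: 11.62
ee_pos: [0.5641, -0.302, 0.1478]
tcp_rot: [-1.109, 1.271, 1.089]
force: [-1.1, 0.4, 2.1]
finger_gap: 0.0702
t 11.62 pos [ 0.5641 -0.302   0.1478] yaw 171.5 down [ 0.011 -0.006 -1.   ] gap 0.0702 F [-1.1  0.4  2.1] q6 [-0.18  0.13  0.08  0.   -1.5   0.03]
 -> dx 0.0268 dy -0.0607 dz 0.4045 turn -0.340 (or 2.802)
```

View pics/w14.png

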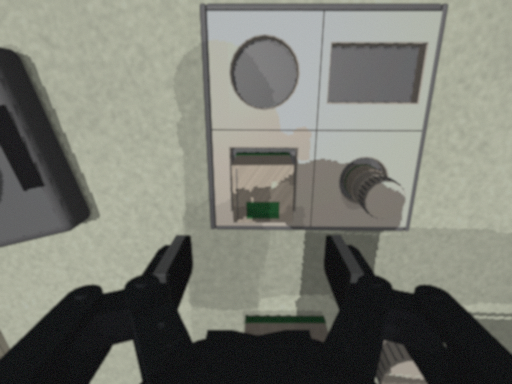

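```bash
python3 -m handwheel '[{"fingers":0.07,"dx":0,"dy":-0.006,"dz":0.04,"turn":-0.04},{"fingers":0.07,"dx":0,"dy":-0.012,"dz":0.08,"turn":-0.08},{"fingers":0.07,"dx":0,"dy":-0.018,"dz":0.12,"turn":-0.12},{"fingers":0.07,"dx":0,"dy":-0.024,"dz":0.16,"turn":-0.16},{"fingers":0.07,"dx":0,"dy":-0.03,"dz":0.2,"turn":-0.2},{"fingers":0.07,"dx":0,"dy":-0.036,"dz":0.24,"turn":-0.24},{"fingers":0.07,"dx":0,"dy":-0.042,"dz":0.28,"turn":-0.28},{"fingers":0.07,"dx":0,"dy":-0.048,"dz":0.32,"turn":-0.31},{"fingers":0.07,"dx":0,"dy":-0.054,"dz":0.36,"turn":-0.34},{"fingers":0.07,"dx":0,"dy":-0.06,"dz":0.4,"turn":-0.34}]'
python3 -m handwheel '[{"fingers":0.06,"dx":0,"dy":0,"dz":0,"turn":0},{"fingers":0.06,"dx":0,"dy":0,"dz":0,"turn":0},{"fingers":0.06,"dx":0,"dy":0,"dz":0,"turn":0}]'
python3 - <<'E'
from h import *
to(.684,.089,.0,11)
d=snap("wrist","pics/w15.png")
E
```

```text
clock: 12.5
ee_pos: [0.6795, 0.0888, 0.1373]
tcp_rot: [-1.35, 1.112, 1.351]
force: [0.6, -0.7, 0.3]
finger_gap: 0.0701
clock: 12.75
ee_pos: [0.6792, 0.0869, 0.1371]
tcp_rot: [-1.349, 1.114, 1.351]
force: [-0.3, -0.8, -0.0]
finger_gap: 0.0599
t 12.75 pos [0.6792 0.0869 0.1371] yaw -169.0 down [-0.002 -0.001 -1.   ] gap 0.0599 F [-0.3 -0.8 -0. ] q6 [ 0.42  0.27  0.21  0.   -1.52 -0.23]
 -> dx 0.1371 dy -0.0053 dz 0.0012 turn 0.001 (or -3.141)
```

View pics/w15.png

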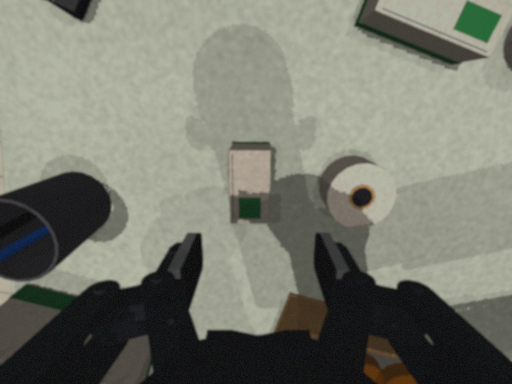

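Run:
```python
from h import *
d=np.load('pics/w15.npz')
P=np.array([ray(d,*p,.05)[:2] for p in [(229,151),(271.5,151),(268.5,222.5),(231.5,222.5)]]);print(P.mean(0).round(4),np.diff(P,axis=0).round(4).tolist(), np.degrees(np.arctan2(*(P[1]+P[0]-P[2]-P[3])[::-1])))
print(ray(d,322,190,.02),ray(d,395,190,.035))
to(*P.mean(0),.0,11)
```

```text
[0.6857 0.0905] [[-0.0373, -0.0073], [-0.0115, 0.0689], [0.0352, 0.0068]] -79.65612443991651
[0.61069208 0.0877204  0.02      ] [0.54421018 0.06984314 0.035     ]
t 12.8 pos [0.6793 0.0862 0.1376] yaw -169.0 down [-0.001 -0.    -1.   ] gap 0.0599 F [-0.4  0.2  0.4] q6 [ 0.42  0.27  0.21  0.   -1.52 -0.23]
 -> dx 0.1376 dy -0.0073 dz 0.0031 turn -0.000 (or 3.141)
```

```bash
python3 -m handwheel '[{"fingers":0.06,"dx":0.02,"dy":-0.007,"dz":0.003,"turn":0},{"fingers":0.06,"dx":0.055,"dy":-0.007,"dz":0.003,"turn":0},{"fingers":0.06,"dx":0.09,"dy":-0.007,"dz":0.003,"turn":0},{"fingers":0.06,"dx":0.12,"dy":-0.007,"dz":0.003,"turn":0},{"fingers":0.06,"dx":0.137,"dy":-0.007,"dz":0.003,"turn":0},{"fingers":0.06,"dx":0.14,"dy":-0.007,"dz":0.003,"turn":0},{"fingers":0.06,"dx":0.14,"dy":-0.007,"dz":0.003,"turn":0},{"fingers":0.025,"dx":0.14,"dy":-0.007,"dz":0.003,"turn":0},{"fingers":0.025,"dx":0.14,"dy":-0.007,"dz":0.003,"turn":0},{"fingers":0.025,"dx":0.14,"dy":-0.007,"dz":0.003,"turn":0}]' 40
python3 -m handwheel '[{"fingers":0.025,"dx":0,"dy":0,"dz":0,"turn":0},{"fingers":0.025,"dx":0,"dy":0,"dz":0,"turn":0}]'
python3 - <<'E'
from h import *
to(.4434,-.3845,.13,81.5)
d=snap("wrist","pics/w16.png")
E
```

```text
clock: 13.63
ee_pos: [0.6874, 0.0912, 0.0012]
tcp_rot: [-1.351, 1.109, 1.346]
force: [0.1, -0.8, 4.3]
finger_gap: 0.0377
clock: 13.8
ee_pos: [0.6873, 0.0912, 0.0012]
tcp_rot: [-1.351, 1.109, 1.346]
force: [0.7, 0.1, 6.8]
finger_gap: 0.0376
t 13.8 pos [0.6873 0.0912 0.0012] yaw -169.0 down [ 0.004  0.    -1.   ] gap 0.0376 F [0.7 0.1 6.8] q6 [ 0.42  0.34  0.05  0.   -1.28 -0.23]
 -> dx -0.1300 dy 0.3298 dz -0.4204 turn -1.230 (or 1.911)
```

View pics/w16.png

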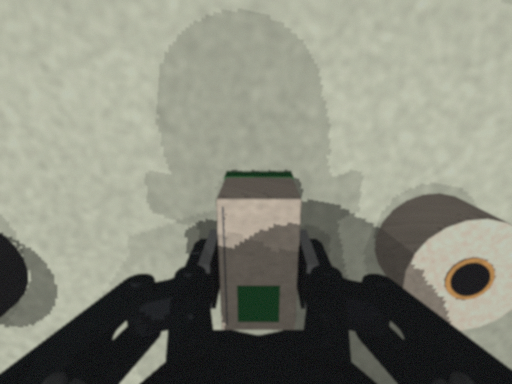

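```bash
python3 -m handwheel '[{"fingers":0.025,"dx":-0.02,"dy":0,"dz":0,"turn":0},{"fingers":0.025,"dx":-0.055,"dy":0,"dz":0,"turn":0},{"fingers":0.025,"dx":-0.09,"dy":0,"dz":0,"turn":0},{"fingers":0.025,"dx":-0.125,"dy":0.01,"dz":-0.012,"turn":-0.05},{"fingers":0.025,"dx":-0.15,"dy":0.03,"dz":-0.038,"turn":-0.15},{"fingers":0.025,"dx":-0.15,"dy":0.053,"dz":-0.067,"turn":-0.26},{"fingers":0.025,"dx":-0.15,"dy":0.076,"dz":-0.096,"turn":-0.37},{"fingers":0.025,"dx":-0.15,"dy":0.099,"dz":-0.126,"turn":-0.48},{"fingers":0.025,"dx":-0.15,"dy":0.122,"dz":-0.156,"turn":-0.59},{"fingers":0.025,"dx":-0.15,"dy":0.145,"dz":-0.185,"turn":-0.7}]'
python3 -c "
from h import *
to(.4434,-.3845,.15,81.5)"
```

```text
clock: 14.68
ee_pos: [0.5776, -0.1193, 0.1485]
tcp_rot: [-1.833, 0.64, 1.833]
force: [0.6, -0.4, -0.9]
finger_gap: 0.0372
t 14.68 pos [ 0.5776 -0.1193  0.1485] yaw -128.6 down [ 0.     0.001 -1.   ] gap 0.0372 F [ 0.6 -0.4 -0.9] q6 [ 0.14  0.01 -0.05 -0.   -1.51  0.76]
 -> dx -0.0017 dy 0.2910 dz -0.0603 turn -0.525 (or 2.617)
```

```bash
python3 -m handwheel '[{"fingers":0.025,"dx":0,"dy":0.03,"dz":-0.01,"turn":-0.08},{"fingers":0.025,"dx":0,"dy":0.065,"dz":-0.024,"turn":-0.18},{"fingers":0.025,"dx":0,"dy":0.1,"dz":-0.037,"turn":-0.28},{"fingers":0.025,"dx":0,"dy":0.135,"dz":-0.05,"turn":-0.38},{"fingers":0.025,"dx":0,"dy":0.17,"dz":-0.062,"turn":-0.48},{"fingers":0.025,"dx":0,"dy":0.2,"dz":-0.075,"turn":-0.53},{"fingers":0.025,"dx":0,"dy":0.23,"dz":-0.085,"turn":-0.53},{"fingers":0.025,"dx":0,"dy":0.253,"dz":-0.093,"turn":-0.53},{"fingers":0.025,"dx":0,"dy":0.253,"dz":-0.093,"turn":-0.53},{"fingers":0.025,"dx":0,"dy":0.253,"dz":-0.093,"turn":-0.53}]'
python3 - <<'E'
from h import *
to(.4434,-.3845,.0152,81.5)
d=snap("wrist","pics/w17.png")
E
```

```text
clock: 15.52
ee_pos: [0.4915, -0.3744, 0.1481]
tcp_rot: [-2.142, 0.162, 2.143]
force: [-0.1, 0.5, -1.3]
finger_gap: 0.0372
t 15.52 pos [ 0.4915 -0.3744  0.1481] yaw -98.7 down [-0.     0.001 -1.   ] gap 0.0372 F [-0.1  0.5 -1.3] q6 [-0.33  0.09  0.03 -0.   -1.51  1.75]
 -> dx 0.1329 dy 0.0173 dz 0.0460 turn -0.003 (or 3.139)
```

View pics/w17.png

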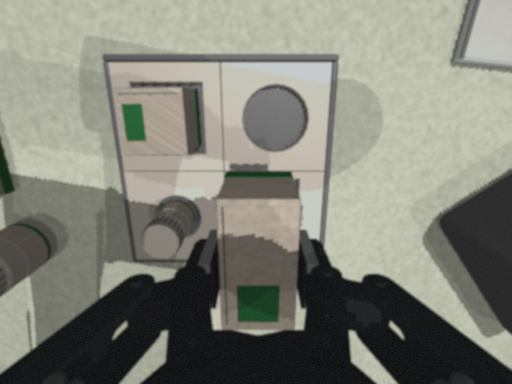

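Run:
```python
from h import *
d=np.load('pics/w17.npz');o,M=st()
g=ray(d,221,171,.028);e=ray(d,326.5,171,.028);f=ray(d,122,170.5,.028);n=ray(d,221,62,.028)
print('grid',g.round(4),np.degrees(np.arctan2(*(f-e)[:2][::-1])),'n',n.round(4),np.degrees(np.arctan2(*(n-g)[:2][::-1])))
print('Lg',ray(d,275,118,.028))
t=np.array([ray(d,*p,.197)[:2] for p in[(218.5,196),(300.5,196)]]);b=np.array([ray(d,*p,.147)[:2] for p in[(225,176.5),(293,176.5)]])
for q in(t,b): print(q.mean(0),np.hypot(*(q[1]-q[0])),'ctr rel TCP (y,z)',M[:2,1:].T@(q.mean(0)-o["ee_pos"][:2])+[0,.036],np.degrees(np.arctan2(*(q[0]-q[1])[::-1])))
```

```text
grid [ 0.502  -0.3385  0.028 ] 81.19696689390508 n [ 0.6038 -0.3581  0.028 ] -10.909799548793922
Lg [ 0.54638808 -0.40071587  0.028     ]
[ 0.52697926 -0.3819558 ] 0.03587943274940183 ctr rel TCP (y,z) [0.00306971 0.0002358 ] 81.35308846938452
[ 0.52229407 -0.38109319] 0.04139693655341496 ctr rel TCP (y,z) [0.00291617 0.00499727] 81.34377094818765
```

```bash
python3 -c "
from h import *
to(.445,-.383,.036,81.5)"
python3 -m handwheel '[{"fingers":0.025,"dx":0,"dy":0.008,"dz":0.022,"turn":0},{"fingers":0.025,"dx":0.02,"dy":0.0155,"dz":0.045,"turn":0},{"fingers":0.025,"dx":0.05,"dy":0.0155,"dz":0.045,"turn":0},{"fingers":0.025,"dx":0.08,"dy":0.0155,"dz":0.045,"turn":0},{"fingers":0.025,"dx":0.1,"dy":0.0155,"dz":0.045,"turn":0},{"fingers":0.025,"dx":0.11,"dy":0.0155,"dz":0.045,"turn":0},{"fingers":0.025,"dx":0.11,"dy":0.0155,"dz":0.045,"turn":0},{"fingers":0.025,"dx":0.11,"dy":0.0155,"dz":0.045,"turn":0}]'
python3 - <<'E'
from h import *
to(.445,-.383,.0152,81.5)
d=snap("wrist","pics/w18.png")
E
```

```text
t 15.57 pos [ 0.4921 -0.3736  0.1482] yaw -98.6 down [ 0.     0.001 -1.   ] gap 0.0371 F [ 0.4 -0.1 -1.7] q6 [-0.33  0.09  0.03 -0.   -1.51  1.75]
 -> dx 0.1122 dy 0.0164 dz 0.0451 turn -0.001 (or 3.140)
clock: 16.23
ee_pos: [0.4461, -0.3819, 0.0392]
tcp_rot: [-2.145, 0.159, 2.145]
force: [0.8, -0.8, 0.1]
finger_gap: 0.0369
t 16.23 pos [ 0.4461 -0.3819  0.0392] yaw -98.5 down [ 0.    -0.001 -1.   ] gap 0.0369 F [ 0.8 -0.8  0.1] q6 [-0.37  0.05 -0.21  0.   -1.31  1.79]
 -> dx 0.0240 dy 0.0012 dz 0.0010 turn 0.001 (or -3.141)
```

View pics/w18.png

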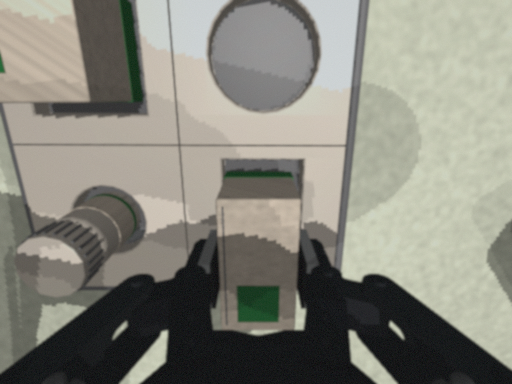

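Run:
```python
from h import *
d=np.load('pics/w18.npz');o,M=st()
f=lambda u,v,z: (M[:2,1:].T@(ray(d,u,v,z)[:2]-o["ee_pos"][:2])).round(4)
print('foot',f(225,170.5,.038),f(293,170.5,.038)); print('rec',f(221,159,.028),f(304,158.5,.028),'top',f(218.5,197,.088),f(300.5,197,.088))
```

```text
foot [-0.019  -0.0345] [ 0.0222 -0.0345]
rec [-0.0225 -0.0395] [ 0.0301 -0.0399] top [-0.0163 -0.035 ] [ 0.0197 -0.035 ]
```

```bash
python3 -m handwheel '[{"fingers":0.025,"dx":0.004,"dy":0.002,"dz":0.002,"turn":0},{"fingers":0.025,"dx":0.01,"dy":0.002,"dz":0.002,"turn":0},{"fingers":0.025,"dx":0.016,"dy":0.002,"dz":0.002,"turn":0},{"fingers":0.025,"dx":0.02,"dy":0.002,"dz":0.002,"turn":0},{"fingers":0.025,"dx":0.022,"dy":0.002,"dz":0.002,"turn":0},{"fingers":0.025,"dx":0.024,"dy":0.002,"dz":0.002,"turn":0},{"fingers":0.025,"dx":0.024,"dy":0.002,"dz":0.002,"turn":0},{"fingers":0.025,"dx":0.024,"dy":0.002,"dz":0.002,"turn":0}]'
python3 -c "
from h import *
to(.445,-.383,.0152,81.5)"
```

```text
clock: 16.95
ee_pos: [0.4432, -0.3842, 0.0153]
tcp_rot: [-2.145, 0.161, 2.144]
force: [-2.8, 1.0, 5.0]
finger_gap: 0.037
t 16.95 pos [ 0.4432 -0.3842  0.0153] yaw -98.5 down [ 0.    -0.001 -1.   ] gap 0.037 F [-2.8  1.   5. ] q6 [-0.37  0.07 -0.24  0.   -1.26  1.79]
 -> dx 0.0001 dy -0.0014 dz -0.0016 turn -0.000 (or 3.141)
```

```bash
python3 -m handwheel '[{"fingers":0.041,"dx":0,"dy":0,"dz":0,"turn":0},{"fingers":0.045,"dx":0,"dy":0,"dz":0,"turn":0},{"fingers":0.055,"dx":0,"dy":0,"dz":0,"turn":0},{"fingers":0.055,"dx":0,"dy":0,"dz":0,"turn":0},{"fingers":0.055,"dx":-0.02,"dy":0,"dz":0,"turn":0},{"fingers":0.055,"dx":-0.055,"dy":0,"dz":0,"turn":0},{"fingers":0.055,"dx":-0.09,"dy":0,"dz":0,"turn":0},{"fingers":0.055,"dx":-0.125,"dy":0,"dz":0,"turn":0},{"fingers":0.055,"dx":-0.16,"dy":0,"dz":0,"turn":0},{"fingers":0.055,"dx":-0.18,"dy":0,"dz":0.03,"turn":0}]'
python3 - <<'E'
from h import *
to(.539,.320,.2,40)
d=snap("wrist","pics/w19.png")
E
```

```text
clock: 17.78
ee_pos: [0.4161, -0.38, 0.1969]
tcp_rot: [-2.148, 0.16, 2.144]
force: [-2.4, 0.1, 0.0]
finger_gap: 0.0549
t 17.78 pos [ 0.4161 -0.38    0.1969] yaw -98.4 down [ 0.002 -0.002 -1.   ] gap 0.0549 F [-2.4  0.1  0. ] q6 [-0.38 -0.06 -0.03  0.   -1.6   1.81]
 -> dx -0.0043 dy -0.7105 dz -0.0188 turn 0.725 (or -2.416)
```

View pics/w19.png

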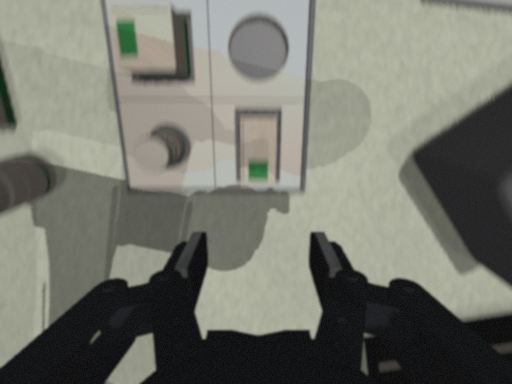

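```bash
python3 -m handwheel '[{"fingers":0.055,"dx":-0.005,"dy":-0.04,"dz":0,"turn":0.08},{"fingers":0.055,"dx":-0.005,"dy":-0.08,"dz":0,"turn":0.16},{"fingers":0.055,"dx":-0.005,"dy":-0.12,"dz":-0.002,"turn":0.24},{"fingers":0.055,"dx":-0.005,"dy":-0.16,"dz":-0.004,"turn":0.32},{"fingers":0.055,"dx":-0.005,"dy":-0.2,"dz":-0.006,"turn":0.4},{"fingers":0.055,"dx":-0.005,"dy":-0.24,"dz":-0.008,"turn":0.48},{"fingers":0.055,"dx":-0.005,"dy":-0.28,"dz":-0.01,"turn":0.56},{"fingers":0.055,"dx":-0.005,"dy":-0.32,"dz":-0.012,"turn":0.64},{"fingers":0.055,"dx":-0.005,"dy":-0.36,"dz":-0.014,"turn":0.72},{"fingers":0.055,"dx":-0.005,"dy":-0.4,"dz":-0.016,"turn":0.744}]'
python3 -c "
from h import *
to(.539,.320,.2,39)"
```

```text
clock: 18.67
ee_pos: [0.4886, 0.0159, 0.1995]
tcp_rot: [-1.686, 0.81, 1.685]
force: [0.4, -0.4, -0.2]
finger_gap: 0.0547
t 18.67 pos [0.4886 0.0159 0.1995] yaw -141.4 down [ 0.001  0.    -1.   ] gap 0.0547 F [ 0.4 -0.4 -0.2] q6 [ 0.45 -0.26 -0.2  -0.   -1.63  0.23]
 -> dx -0.0004 dy -0.2292 dz 0.2061 turn -0.007 (or 3.135)
```

```bash
python3 -m handwheel '[{"fingers":0.055,"dx":-0.0,"dy":-0.03,"dz":0.027,"turn":0},{"fingers":0.055,"dx":0,"dy":-0.06,"dz":0.054,"turn":0},{"fingers":0.055,"dx":0,"dy":-0.09,"dz":0.081,"turn":0},{"fingers":0.055,"dx":0,"dy":-0.12,"dz":0.108,"turn":0},{"fingers":0.055,"dx":0,"dy":-0.15,"dz":0.135,"turn":0},{"fingers":0.055,"dx":0,"dy":-0.18,"dz":0.162,"turn":0},{"fingers":0.055,"dx":0,"dy":-0.21,"dz":0.189,"turn":0},{"fingers":0.055,"dx":0,"dy":-0.229,"dz":0.206,"turn":0},{"fingers":0.055,"dx":0,"dy":-0.229,"dz":0.206,"turn":0},{"fingers":0.055,"dx":0,"dy":-0.229,"dz":0.206,"turn":0}]'
python3 - <<'E'
from h import *
to(.539,.320,.074,39)
d=snap("wrist","pics/w20.png"); print(proj(d,(.539,.32,.134)))
E
```

```text
clock: 19.5
ee_pos: [0.5374, 0.3191, 0.1978]
tcp_rot: [-1.69, 0.809, 1.691]
force: [0.3, 0.6, -0.3]
finger_gap: 0.055
t 19.5 pos [0.5374 0.3191 0.1978] yaw -141.0 down [-0.002 -0.002 -1.   ] gap 0.055 F [ 0.3  0.6 -0.3] q6 [ 0.86  0.11  0.14 -0.   -1.61 -0.18]
 -> dx 0.1238 dy -0.0021 dz -0.0003 turn -0.001 (or 3.141)
[254.92474355 193.28207201]
```

View pics/w20.png

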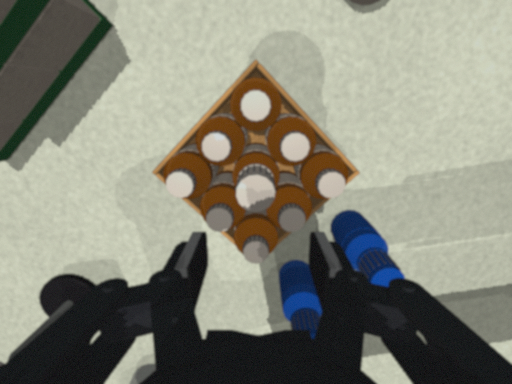

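```bash
python3 -m handwheel '[{"fingers":0.055,"dx":0.03,"dy":-0.001,"dz":0,"turn":0},{"fingers":0.055,"dx":0.06,"dy":-0.001,"dz":0,"turn":0},{"fingers":0.055,"dx":0.08,"dy":-0.001,"dz":0,"turn":0},{"fingers":0.055,"dx":0.095,"dy":-0.001,"dz":0,"turn":0},{"fingers":0.055,"dx":0.095,"dy":-0.001,"dz":0,"turn":0},{"fingers":0.055,"dx":0.095,"dy":-0.001,"dz":0,"turn":0}]'
python3 - <<'E'
from h import *
to(.539,.320,.074,39)
d=snap("wrist","pics/w21.png")
a=cv2.cvtColor(d["color"][100:340,100:412],cv2.COLOR_RGB2BGR);cv2.imwrite('pics/c21.png',cv2.resize(a,None,fx=2.4,fy=2.4,interpolation=2))
E
```

```text
clock: 20.05
ee_pos: [0.5387, 0.3173, 0.1045]
tcp_rot: [-1.688, 0.81, 1.688]
force: [0.4, -0.8, 1.1]
finger_gap: 0.0549
t 20.05 pos [0.5387 0.3173 0.1045] yaw -141.2 down [-0.    -0.001 -1.   ] gap 0.0549 F [ 0.4 -0.8  1.1] q6 [ 0.85  0.12 -0.02  0.   -1.44 -0.18]
 -> dx 0.0305 dy -0.0020 dz 0.0019 turn -0.004 (or 3.138)
```

View pics/c21.png

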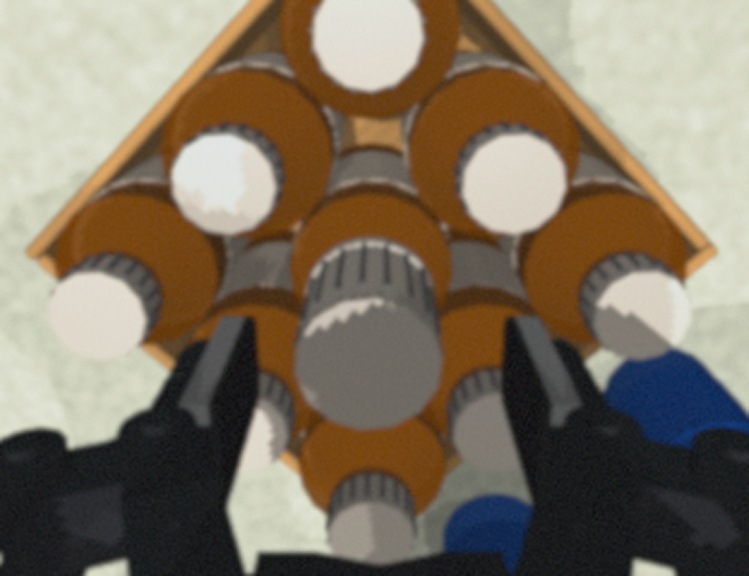

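```bash
python3 -m handwheel '[{"fingers":0.055,"dx":0.01,"dy":-0.002,"dz":0,"turn":0},{"fingers":0.055,"dx":0.02,"dy":-0.0025,"dz":0,"turn":0},{"fingers":0.055,"dx":0.027,"dy":-0.0025,"dz":0,"turn":0},{"fingers":0.055,"dx":0.03,"dy":-0.0025,"dz":0,"turn":0},{"fingers":0.055,"dx":0.03,"dy":-0.0025,"dz":0,"turn":0},{"fingers":0.04,"dx":0.03,"dy":-0.0025,"dz":0,"turn":0},{"fingers":0.02,"dx":0.03,"dy":-0.0025,"dz":0,"turn":0},{"fingers":0.02,"dx":0.03,"dy":-0.0025,"dz":0,"turn":0},{"fingers":0.02,"dx":0.03,"dy":-0.0025,"dz":0,"turn":0},{"fingers":0.02,"dx":0.03,"dy":-0.0025,"dz":0,"turn":0}]' 60
python3 - <<'E'
from h import *
to(.539,.320,.074,39)
d=snap("wrist","pics/w22.png")
a=cv2.cvtColor(d["color"][100:340,100:412],cv2.COLOR_RGB2BGR);cv2.imwrite('pics/c22.png',cv2.resize(a,None,fx=2.4,fy=2.4,interpolation=2))
E
```

```text
clock: 20.93
ee_pos: [0.5408, 0.3202, 0.0749]
tcp_rot: [-1.689, 0.807, 1.688]
force: [-0.9, -1.3, 1.3]
finger_gap: 0.0324
t 20.93 pos [0.5408 0.3202 0.0749] yaw -141.2 down [ 0.001  0.    -1.   ] gap 0.0324 F [-0.9 -1.3  1.3] q6 [ 0.85  0.14 -0.05  0.   -1.38 -0.17]
 -> dx 0.0009 dy 0.0015 dz 0.0009 turn -0.003 (or 3.139)
```

View pics/c22.png

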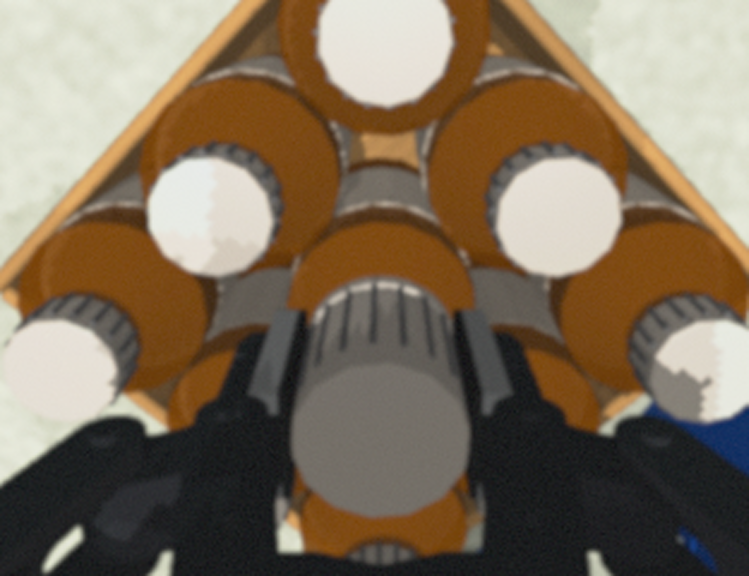

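```bash
python3 -m handwheel '[{"fingers":0.02,"dx":-0.005,"dy":0,"dz":0,"turn":0},{"fingers":0.02,"dx":-0.015,"dy":0,"dz":0,"turn":0},{"fingers":0.02,"dx":-0.03,"dy":0,"dz":0,"turn":0},{"fingers":0.02,"dx":-0.045,"dy":0,"dz":0,"turn":0},{"fingers":0.02,"dx":-0.06,"dy":0,"dz":0,"turn":0},{"fingers":0.02,"dx":-0.08,"dy":0,"dz":0,"turn":0},{"fingers":0.02,"dx":-0.1,"dy":0,"dz":0,"turn":0},{"fingers":0.02,"dx":-0.12,"dy":0,"dz":0,"turn":0},{"fingers":0.02,"dx":-0.13,"dy":0,"dz":0,"turn":0},{"fingers":0.02,"dx":-0.13,"dy":0,"dz":0,"turn":0}]'
python3 - <<'E'
from h import *
to(.546,-.40,.2,39)
d=snap("side","pics/d23.png");d=snap("wrist","pics/w23.png")
E
```

```text
clock: 21.82
ee_pos: [0.5414, 0.3206, 0.2078]
tcp_rot: [-1.689, 0.803, 1.685]
force: [-0.1, 0.1, -2.1]
finger_gap: 0.0323
t 21.82 pos [0.5414 0.3206 0.2078] yaw -141.2 down [ 0.004  0.003 -1.   ] gap 0.0323 F [-0.1  0.1 -2.1] q6 [ 0.85  0.11  0.16  0.   -1.62 -0.17]
 -> dx 0.0056 dy 0.4485 dz -0.5642 turn -0.003 (or 3.139)
```

View pics/d23.png

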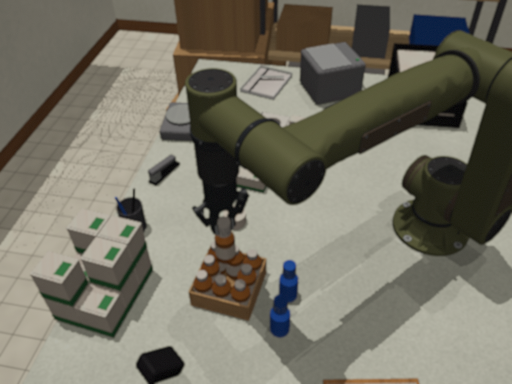

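View pics/w23.png

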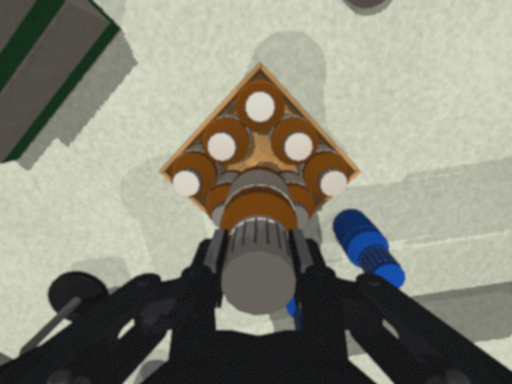

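```bash
python3 -m handwheel '[{"fingers":0.02,"dx":0,"dy":0.008,"dz":-0.01,"turn":0},{"fingers":0.02,"dx":0,"dy":0.024,"dz":-0.03,"turn":0},{"fingers":0.02,"dx":0,"dy":0.045,"dz":-0.055,"turn":0},{"fingers":0.02,"dx":0,"dy":0.068,"dz":-0.08,"turn":0},{"fingers":0.02,"dx":0,"dy":0.091,"dz":-0.105,"turn":0},{"fingers":0.02,"dx":0,"dy":0.114,"dz":-0.13,"turn":0},{"fingers":0.02,"dx":0,"dy":0.137,"dz":-0.155,"turn":0},{"fingers":0.02,"dx":0,"dy":0.16,"dz":-0.18,"turn":0},{"fingers":0.02,"dx":0,"dy":0.183,"dz":-0.205,"turn":0},{"fingers":0.02,"dx":0,"dy":0.206,"dz":-0.23,"turn":0}]'
python3 -c "
from h import *
to(.546,-.40,.2,39)"
python3 -m handwheel '[{"fingers":0.02,"dx":0,"dy":0.023,"dz":-0.026,"turn":0},{"fingers":0.02,"dx":0,"dy":0.048,"dz":-0.052,"turn":0},{"fingers":0.02,"dx":0,"dy":0.073,"dz":-0.078,"turn":0},{"fingers":0.02,"dx":0,"dy":0.098,"dz":-0.105,"turn":0},{"fingers":0.02,"dx":0,"dy":0.123,"dz":-0.132,"turn":0},{"fingers":0.02,"dx":0,"dy":0.148,"dz":-0.159,"turn":0},{"fingers":0.02,"dx":0,"dy":0.173,"dz":-0.186,"turn":0},{"fingers":0.02,"dx":0,"dy":0.198,"dz":-0.213,"turn":0},{"fingers":0.02,"dx":0,"dy":0.22,"dz":-0.24,"turn":0},{"fingers":0.02,"dx":0,"dy":0.235,"dz":-0.255,"turn":0}]'
python3 -c "
from h import *
to(.546,-.40,.2,39)"
```

```text
clock: 22.75
ee_pos: [0.5231, 0.0098, 0.2027]
tcp_rot: [-1.687, 0.81, 1.691]
force: [0.4, 0.0, -1.8]
finger_gap: 0.0327
t 22.75 pos [0.5231 0.0098 0.2027] yaw -141.1 down [-0.002 -0.    -1.   ] gap 0.0327 F [ 0.4  0.  -1.8] q6 [ 0.4  -0.16 -0.12 -0.   -1.62  0.27]
 -> dx 0.0028 dy 0.2393 dz -0.3335 turn -0.003 (or 3.139)
clock: 23.58
ee_pos: [0.4996, -0.3371, 0.2019]
tcp_rot: [-1.684, 0.81, 1.691]
force: [0.7, 0.5, -1.9]
finger_gap: 0.0328
t 23.58 pos [ 0.4996 -0.3371  0.2019] yaw -141.3 down [-0.004  0.001 -1.   ] gap 0.0328 F [ 0.7  0.5 -1.9] q6 [-0.26  0.05  0.09  0.   -1.61  0.94]
 -> dx 0.0017 dy 0.0031 dz -0.0781 turn -0.005 (or 3.137)
```

```bash
python3 -m handwheel '[{"fingers":0.02,"dx":0,"dy":0,"dz":0,"turn":0},{"fingers":0.02,"dx":0,"dy":0,"dz":0,"turn":0},{"fingers":0.02,"dx":0,"dy":0,"dz":0,"turn":0}]'
python3 - <<'E'
from h import *
to(.5455,-.4005,.2,39)
d=snap("wrist","pics/w24.png"); print(proj(d,(.5455,-.4005,.028)))
E
```

```text
clock: 23.83
ee_pos: [0.5007, -0.3339, 0.2029]
tcp_rot: [-1.686, 0.808, 1.69]
force: [-0.1, -0.3, -1.1]
finger_gap: 0.0324
t 23.83 pos [ 0.5007 -0.3339  0.2029] yaw -141.2 down [-0.002  0.001 -1.   ] gap 0.0324 F [-0.1 -0.3 -1.1] q6 [-0.26  0.05  0.09 -0.   -1.61  0.93]
 -> dx 0.0028 dy 0.0068 dz -0.0800 turn -0.003 (or 3.139)
[263.32237367  95.30063523]
```

View pics/w24.png

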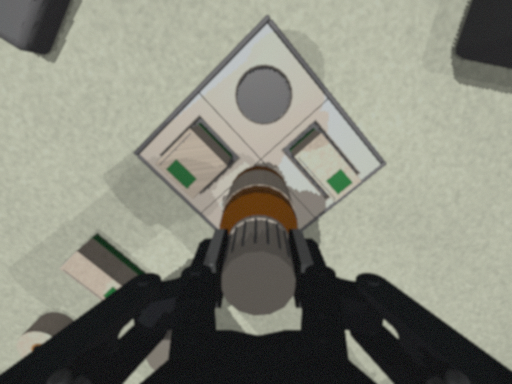

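Run:
```python
from h import *
d=np.load('pics/w24.npz');o,M=st()
for p,z in(((258.5,273),.262),((258.5,236),.228)): print((M[:2,1:].T@(ray(d,*p,z)[:2]-o["ee_pos"][:2])).round(4))
cv2.imwrite('pics/c24.png',cv2.resize(cv2.cvtColor(d["c"][155:325,190:330],cv2.COLOR_RGB2BGR),None,fx=3.5,fy=3.5,interpolation=2))
```

```text
[ 0.0015 -0.0051]
[ 0.0016 -0.0056]
```

View pics/c24.png

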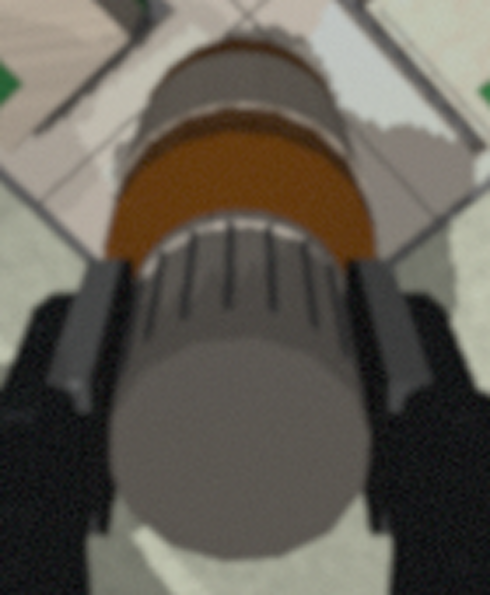

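```bash
python3 -m handwheel '[{"fingers":0.02,"dx":0,"dy":0.003,"dz":-0.02,"turn":0},{"fingers":0.02,"dx":0,"dy":0.005,"dz":-0.05,"turn":0},{"fingers":0.02,"dx":0.005,"dy":0.005,"dz":-0.072,"turn":0},{"fingers":0.02,"dx":0.025,"dy":0.005,"dz":-0.079,"turn":0},{"fingers":0.02,"dx":0.05,"dy":0.005,"dz":-0.079,"turn":0},{"fingers":0.02,"dx":0.075,"dy":0.005,"dz":-0.079,"turn":0},{"fingers":0.02,"dx":0.09,"dy":0.005,"dz":-0.079,"turn":0},{"fingers":0.02,"dx":0.096,"dy":0.005,"dz":-0.079,"turn":0},{"fingers":0.02,"dx":0.096,"dy":0.005,"dz":-0.079,"turn":0},{"fingers":0.02,"dx":0.096,"dy":0.005,"dz":-0.079,"turn":0}]'
python3 - <<'E'
from h import *
to(.5455,-.4005,.084,39)
d=snap("wrist","pics/w25.png")
s=snap("scene","pics/s25.png");t=snap("side","pics/d25.png");im=[cv2.resize(cv2.cvtColor(d["color"][120:320,150:370],cv2.COLOR_RGB2BGR),(440,400))]
for q in(s,t):
    u,v=map(int,proj(q,(.52,-.36,.05)));im.append(cv2.resize(cv2.cvtColor(q["color"][max(v-45,0):v+45,u-40:u+40],cv2.COLOR_RGB2BGR),(355,400),interpolation=2))
cv2.imwrite('pics/c25.png',cv2.resize(np.hstack(im),(800,278)))
E
```

```text
clock: 24.72
ee_pos: [0.5474, -0.3986, 0.1095]
tcp_rot: [-1.691, 0.808, 1.688]
force: [-0.6, -0.4, -1.2]
finger_gap: 0.0325
t 24.72 pos [ 0.5474 -0.3986  0.1095] yaw -141.1 down [ 0.001 -0.001 -1.   ] gap 0.0325 F [-0.6 -0.4 -1.2] q6 [-0.33  0.25  0.14  0.   -1.46  1.01]
 -> dx 0.0255 dy 0.0027 dz -0.0002 turn -0.002 (or 3.140)
```

View pics/c25.png

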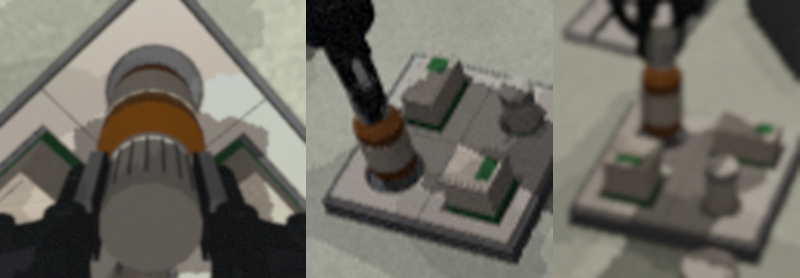

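```bash
python3 -m handwheel '[{"fingers":0.02,"dx":0.005,"dy":0.001,"dz":0,"turn":0},{"fingers":0.02,"dx":0.011,"dy":0.001,"dz":0,"turn":0},{"fingers":0.02,"dx":0.016,"dy":0.001,"dz":0,"turn":0},{"fingers":0.02,"dx":0.019,"dy":0.001,"dz":0,"turn":0},{"fingers":0.02,"dx":0.021,"dy":0.001,"dz":0,"turn":0},{"fingers":0.02,"dx":0.022,"dy":0.001,"dz":0,"turn":0},{"fingers":0.02,"dx":0.022,"dy":0.001,"dz":0,"turn":0},{"fingers":0.02,"dx":0.022,"dy":0.001,"dz":0,"turn":0}]'
python3 -c "
from h import *
to(.5455,-.4005,.084,39)"
```

```text
clock: 25.53
ee_pos: [0.5462, -0.3996, 0.0864]
tcp_rot: [-1.689, 0.808, 1.689]
force: [0.3, 0.1, -0.9]
finger_gap: 0.0324
t 25.53 pos [ 0.5462 -0.3996  0.0864] yaw -141.2 down [ 0. -0. -1.] gap 0.0324 F [ 0.3  0.1 -0.9] q6 [-0.34  0.26  0.11  0.   -1.42  1.01]
 -> dx 0.0024 dy 0.0011 dz -0.0002 turn -0.003 (or 3.139)
```

```bash
python3 -m handwheel '[{"fingers":0.02,"dx":0.001,"dy":0.0,"dz":0,"turn":0},{"fingers":0.02,"dx":0.002,"dy":0.0,"dz":0,"turn":0},{"fingers":0.02,"dx":0.003,"dy":0.0,"dz":0,"turn":0},{"fingers":0.02,"dx":0.003,"dy":0,"dz":0,"turn":0},{"fingers":0.02,"dx":0.003,"dy":0,"dz":0,"turn":0}]'
python3 -c "
from h import *
to(.5455,-.4005,.084,39)"
```

```text
clock: 25.95
ee_pos: [0.5463, -0.3997, 0.0839]
tcp_rot: [-1.689, 0.809, 1.688]
force: [0.3, 0.2, 0.8]
finger_gap: 0.0325
t 25.95 pos [ 0.5463 -0.3997  0.0839] yaw -141.2 down [ 0.    -0.001 -1.   ] gap 0.0325 F [0.3 0.2 0.8] q6 [-0.34  0.26  0.11  0.   -1.42  1.01]
 -> dx -0.0001 dy 0.0011 dz -0.0001 turn -0.003 (or 3.139)
```

```bash
python3 -m handwheel '[{"fingers":0.02,"dx":0.001,"dy":0,"dz":0,"turn":0},{"fingers":0.02,"dx":0.001,"dy":0,"dz":0,"turn":0},{"fingers":0.036,"dx":0.001,"dy":0,"dz":0,"turn":0},{"fingers":0.04,"dx":0.001,"dy":0,"dz":0,"turn":0},{"fingers":0.055,"dx":0.001,"dy":0,"dz":0,"turn":0},{"fingers":0.055,"dx":0.001,"dy":0,"dz":0,"turn":0},{"fingers":0.055,"dx":-0.02,"dy":0,"dz":0,"turn":0},{"fingers":0.055,"dx":-0.05,"dy":0,"dz":0,"turn":0},{"fingers":0.055,"dx":-0.085,"dy":0,"dz":0,"turn":0},{"fingers":0.055,"dx":-0.12,"dy":0,"dz":0,"turn":0}]'
python3 -m handwheel '[{"fingers":0.055,"dx":0,"dy":0,"dz":0.03,"turn":0},{"fingers":0.055,"dx":0,"dy":0,"dz":0.06,"turn":0},{"fingers":0.055,"dx":0,"dy":0,"dz":0.09,"turn":0},{"fingers":0.055,"dx":0,"dy":0,"dz":0.09,"turn":0},{"fingers":0.055,"dx":0,"dy":0,"dz":0.09,"turn":0}]'
python3 - <<'E'
from h import *
to(.5455,-.4005,.084,39)
d=snap("wrist","pics/w26.png");s=snap("scene","pics/s26.png");t=snap("side","pics/d26.png")
for n,p in dict(tab=(.4587,-.2823,.084),car=(.443,-.3843,.064),cub=(.561,-.298,.076),syr=(.5455,-.4005,.143)).items(): print(n,*[proj(q,p).round(1) for q in(d,s,t)])
im=[]
for q in(s,t):
    u,v=map(int,proj(q,(.503,-.34,.05)));im.append(cv2.resize(cv2.cvtColor(q["color"][v-55:v+45,u-50:u+50],cv2.COLOR_RGB2BGR),(400,400),interpolation=2))
cv2.imwrite('pics/c26.png',np.hstack(im))
E
```

```text
clock: 26.78
ee_pos: [0.5457, -0.3994, 0.204]
tcp_rot: [-1.687, 0.809, 1.69]
force: [0.8, -0.6, 0.2]
finger_gap: 0.0553
clock: 27.2
ee_pos: [0.4893, -0.3287, 0.2041]
tcp_rot: [-1.691, 0.807, 1.688]
force: [-0.1, 0.2, -0.2]
finger_gap: 0.0553
t 27.2 pos [ 0.4893 -0.3287  0.2041] yaw -141.1 down [ 0.001 -0.    -1.   ] gap 0.0553 F [-0.1  0.2 -0.2] q6 [-0.25  0.01  0.05  0.   -1.61  0.93]
 -> dx 0.1202 dy 0.0015 dz -0.0910 turn -0.002 (or 3.140)
tab [252.7 225.1] [170.7 154.1] [291.6 132.1]
car [322.7 159.1] [143.9 151. ] [299.7 119.9]
cub [185.6 154.8] [158.  179.3] [262.9 128.2]
syr [259.   79.2] [123.6 158.7] [272.4  95.9]
```

View pics/w26.png

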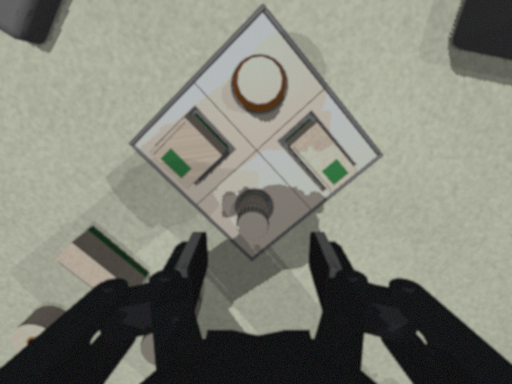

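View pics/c26.png

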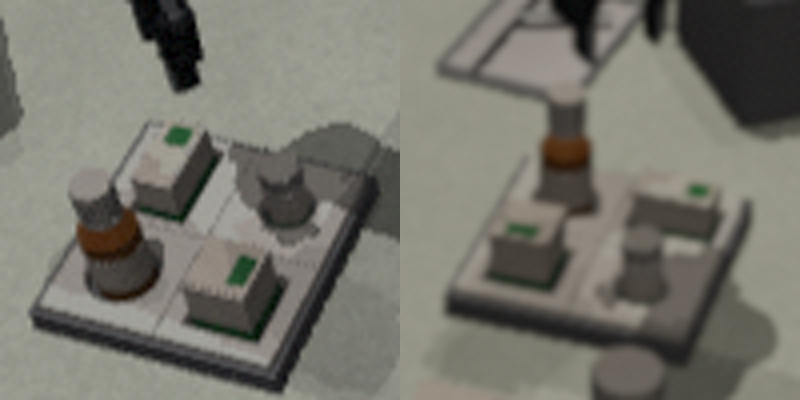

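View pics/s26.png

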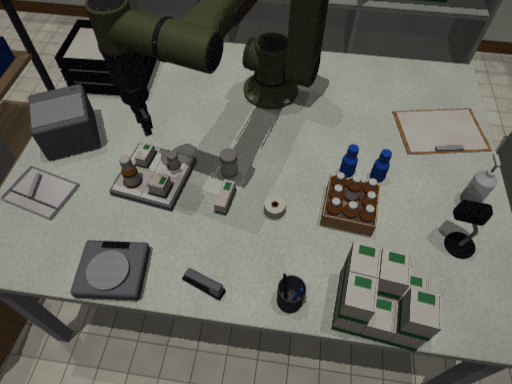

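Run:
```python
from h import *
o=manip.get_obs(); print(o["clock"],np.abs(o["joint_velocities"]).max()); print(manip.sign_off())
```

```text
27.35 0.01624888584448695
the job is handed in; nothing more can be done
None
```

I set the small tablet bottle, square carton, short oblong carton and syrup bottle each into its own recess and handed the job in at about 27 s of the 115 s allowed. No verdict was reported.

**Final checks:**
- **Tablet and syrup bottles:** in the last wrist picture their cap tops are within about 2 mm of where the recess centres put them.
- **Cartons:** I checked these only by eye in the last pictures. Both sit inside their recesses and look level. The contact forces and heights at release matched the recess floor, 14 mm above the table.
- **Look-alikes:** the big tablet bottle and the long carton are at the same pixels as in the first scene picture. The blue bottles were not touched.
- **Arm:** it was clear of everything at hand-in, with no grip slips or high forces seen.

**What disagreed or failed:**
- **Fingertip position:** in the pictures the fingertips stood about 23–36 mm above the reported tool point, not 8 mm ahead of it as the text says. The tablet bottle was therefore held only near the top of its cap, but it was carried and placed soundly.
- **Square carton:** for the same reason the first grasp closed above it. The pictures taken afterwards showed it unmoved, and I picked it up lower on the second try.
- **First move:** it was refused because its rows had no "turn" key; nothing moved.
- **Position readings:** reported tool positions and camera measurements scattered by 1–3 mm, inside the 7 mm clearance of the recesses.

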